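Park sample containers in their spill trays

ROBOT

A 6-joint arm with a two-finger parallel gripper is mounted at the origin on the work surface. World frame = base frame: x ahead of the robot, y to its left, z up, the work surface at z = 0. Lengths are in mm, angles in degrees, forces in N, time in s.
With the tool pointing down it reaches from about 275 to 825 mm from the base axis. Payload 5.2 kg.
Tool frame: the origin (TCP) lies midway between the tips of the shut fingers; the grasp point (between the pads) lies 19 mm behind it (bot.grip_depth is the z of the grasp point in the tool frame, in mm); z points along the fingers, y is the line along which they close (so a half turn about z gives the same grasp; the last joint's range is limited). The gripper opens to 93 mm and grips with 3 to 60 N. Pads are 15 mm wide; open, the fingers measure 128 mm over their backs; the gripper's body (75 mm by 188 mm) begins 65 mm behind the grasp point.
Start: joints at [64.928, 14.817, 87.949, -0, 77.235, -11.62], TCP at [127.934, 534.918, 180.953] pointing down, gripper open.
Joint ranges: [-179.93, 179.93], [-52.35, 119.4], [10.71, 147.94], [-69.91, 249.91], [12.55, 155.21], [-178.61, 178.61]. Speed limits (degrees/s): [147.25, 147.25, 180, 180, 180, 180].

INTERFACE

Orientations are given as a 3x3 rotation matrix whose columns are the frame's x, y, z axes.
In Python, from workcell import sense, viewer, ticket, bot gives the robot as it stands.
- The arm moves only by the tool apply_moves, never from a script. Its argument "rows" is a list of rows, each an object of numbers: "dx", "dy", "dz": the shift along the tool's x, y, z each as a share of 0.5 m, from -1 to 1; "ax", "ay", "az": the turn, a rotation vector about the tool's x, y, z each as a share of 180 degrees, from -1 to 1. A call has 1 to 5 rows; each row is the pose to reach, as a shift and turn from the pose commanded when the call began, along the tool's axes at that moment, turning the shorter way round; what a row does not reach only later rows make up. A row lasts 1/10 s, in which the tool goes at most 50 mm and 8.59 degrees, less where a joint would pass 70% of its speed; a pose out of reach is approached as far as the arm can. A call with a number of a shift or a turn outside -1 to 1 is refused whole. A call with a gripper value outside its range is refused whole. "gripper" is the opening, from 0 (shut) to 1 (fully open), set as the call begins (left out, the last holds). The fingers move at their own pace and stop on an object; the grip force is fixed at half the most. Time passes only in rows, so rows that repeat a pose let the fingers close. It gives the time, the measured TCP pose, the force, the opening and the grip force at its end, in the units of the state.
- sense(): the state, without advancing time (a new reading comes with each control period).
- viewer.read_camera(name): name is "scene" or "top"; returns the picture (384x512x3 uint8, red, green, blue); there is no depth.
- viewer.calibration(name): a dict with "fov_y" (degrees; the focal length in pixels is half the picture's height over the tangent of half this angle, whatever the lens; pixels are square), "cx", "cy" (the principal point, pixels), "extrinsics" (4x4, takes a point from world to camera coordinates). Camera axes: x right, y up, looking along -z (the intrinsics and any distortion apply to the point x, -y, -z); pixel columns grow to the right and rows downward; lengths in mm; the calibration is good to about 2 mm. A picture is of the moment at which its call begins. calibration takes no time and is no camera call.
- ticket.hand_in(): hands the job in; it is judged then, once.
The state is a dict: "time_s": time; "joints": joint angles; "qd": joint speeds; "joint_torque": joint torques, N m; "position": TCP position; "ee_rot": TCP orientation; "contact_force": force on the tool from outside, world axes, zero at the start; "ft_torque": the same for the moment, N m; "width": finger opening in mm; "grip_force": force on a finger pad.
Only numpy, scipy, OpenCV 4.12 (cv2) and the standard library are available. Lean on these libraries where they do the work, as an engineer would, in place of code of your own. Each camera call takes 0.05 s, during which the arm holds its last target. There are 200 camera calls.

TASK

Set each of the four brown sample containers in the white spill tray of its own shape: the wide jar in the large round tray, the slim bottle in the small round one, the square bottle in the square one and the flat bottle in the oblong one. Each must stand upright on the tray's floor inside the rim, the square and flat ones turned to line up with their tray's sides. Set them down gently, never dropping or tipping one over, and leave the glass beaker and flask where they stand.

Things in the scene. Friction and masses are not known exactly. Their poses are not given: they have to be found in the camera images.
- wide_jar: Wide round jar: body 60 mm in diameter with straight sides from the foot up to 62 mm, cap 54 mm across, 82 mm tall over all, 175 to 350 g. Loose, brown with a white screw cap, standing upright. Origin: centre of its foot; z up.
- slim_bottle: Slim round bottle: body 36 mm in diameter with straight sides from the foot up to 74 mm, cap 24 mm across, 100 mm tall over all, 84 to 168 g. Loose, brown with a white screw cap, standing upright. Origin: centre of its foot; z up.
- square_bottle: Square bottle: body 48 x 48 mm with straight sides from the foot up to 72 mm, cap 34 mm across, 98 mm tall over all, 175 to 350 g. Loose, brown with a white screw cap, standing upright. Origin: centre of its foot; z up. x and y point square to its sides.
- flat_bottle: Flat oblong bottle: body 84 mm along its x by 38 mm along its y, with straight sides from the foot up to 72 mm, cap 30 mm across, 98 mm tall over all, 175 to 350 g. Loose, brown with a white screw cap, standing upright. Origin: centre of its foot; z up.
- wide_tray: Large round spill tray, 78 mm inside diameter, 84 mm outside; for the wide jar. Fixed to the bench. Plain white plastic, 12 mm high, floor 3 mm thick (its top is 3 mm above the bench), rim 3 mm thick, 9 mm of room all round its container. Origin: centre of the underside, on the bench; z up.
- slim_tray: Small round spill tray, 54 mm inside diameter, 60 mm outside; for the slim bottle. Fixed to the bench. Plain white plastic, 12 mm high, floor 3 mm thick (its top is 3 mm above the bench), rim 3 mm thick, 9 mm of room all round its container. Origin: centre of the underside, on the bench; z up.
- square_tray: Square spill tray, 66 x 66 mm inside, 72 x 72 mm outside; for the square bottle. Fixed to the bench. Plain white plastic, 12 mm high, floor 3 mm thick (its top is 3 mm above the bench), rim 3 mm thick, 9 mm of room all round its container. Origin: centre of the underside, on the bench; z up. x and y point square to its sides.
- oblong_tray: Oblong spill tray, inside 102 mm along its x by 56 mm along its y, outside 108 x 62 mm; for the flat bottle. Fixed to the bench. Plain white plastic, 12 mm high, floor 3 mm thick (its top is 3 mm above the bench), rim 3 mm thick, 9 mm of room all round its container. Origin: centre of the underside, on the bench; z up.
- beaker: Loose empty glass beaker, 68 mm across and 90 mm tall, standing among the containers, not to be moved. Origin: centre of its foot; z up.
- flask: Loose stoppered conical glass flask, 68 mm across at its foot and 95 mm tall, standing among the containers, not to be moved. Origin: centre of its foot; z up.
Not all that is in view belongs to the job. What is shaped like the square_tray but yellow is not meant.

How it is judged (in metres and radians):
At the end, for the whole second after the job is handed in: Each container is at rest, upright (0.06 rad), in its own tray: foot under 7 mm above the bench, within 14 mm of the tray's centre; square bottle within 0.35 rad of the square tray (any quarter turn), flat bottle's long axis within 0.35 rad of the oblong tray's (either way) (horizontal distance between wide_jar and wide_tray below 0.014 m and z of wide_jar in the frame of wide_tray below 0.007 m and angle between each of wide_jar, slim_bottle, square_bottle, flat_bottle's own z axis and vertical below 0.06 rad and linear speed of each of wide_jar, slim_bottle, square_bottle, flat_bottle below 0.02 m/s and horizontal distance between slim_bottle and slim_tray below 0.014 m and z of slim_bottle in the frame of slim_tray below 0.007 m and horizontal distance between square_bottle and square_tray below 0.014 m and z of square_bottle in the frame of square_tray below 0.007 m and horizontal distance between flat_bottle and oblong_tray below 0.014 m and z of flat_bottle in the frame of oblong_tray below 0.007 m and (angle between the x axis of square_bottle and the x axis of square_tray, either way round below 0.35 rad or angle between the x axis of square_bottle and the y axis of square_tray, either way round below 0.35 rad) and angle between the x axis of flat_bottle and the x axis of oblong_tray, either way round below 0.35 rad); the robot touches nothing.
It fails at once if a brown container is knocked or tipped over (angle between any of wide_jar, slim_bottle, square_bottle, flat_bottle's own z axis and vertical above 0.7 rad).
It fails at once if a brown container is let go or dropped with its foot more than 38 mm above the bench ((height (world z) of wide_jar above 0.038 m and contact force between the fingers and wide_jar below 0.02 N) or (height (world z) of slim_bottle above 0.038 m and contact force between the fingers and slim_bottle below 0.02 N) or (height (world z) of square_bottle above 0.038 m and contact force between the fingers and square_bottle below 0.02 N) or (height (world z) of flat_bottle above 0.038 m and contact force between the fingers and flat_bottle below 0.02 N)).
It fails at once if the beaker is pushed more than 30 mm or tipped (distance of beaker from where it was at the start of the episode above 0.03 m or angle between beaker's own z axis and vertical above 0.4 rad).
It fails at once if the flask is pushed more than 30 mm or tipped (distance of flask from where it was at the start of the episode above 0.03 m or angle between flask's own z axis and vertical above 0.4 rad).
It also fails if it takes over 109 s, if anything falls off the work surface, if the arm or the gripper's body presses on something with over 40 N, if the wrist force passes 120 N, or if a joint passes its speed limit or range.

## Working session

There is one attempt and no reset: what is moved stays moved. The work goes in short steps, Python scripts to look and compute and a tool call to move; the robot and the scene stay as the last step left them, time stands still between calls to the robot, and variables do not carry over. Pictures are saved under pics/ and viewed, at most 14 in all, crops included, and the job is handed in when it is done.

Besides the shell and the picture viewer there is one more tool, called after "Call:" as name([rows], argument=value, ...), one row to a line, values as JSON. apply_moves: Moves the arm, as the interface text tells. Its arguments: {"type":"object","properties":{"rows":{"type":"array","items":{"type":"object","properties":{"dx":{"type":"number"},"dy":{"type":"number"},"dz":{"type":"number"},"ax":{"type":"number"},"ay":{"type":"number"},"az":{"type":"number"}}}},"gripper":{"type":"number"}},"required":["rows"]}

```bash
mkdir -p pics; ls
python3 - <<'E'
from workcell import sense, viewer, ticket, bot
import cv2, numpy as np
for n in("scene","top"):
    im=viewer.read_camera(n); cv2.imwrite(f"pics/{n}0.png",im[:,:,::-1]); c=viewer.calibration(n); print(n,c)
s=sense(); print(s['position'],np.round(s['ee_rot'],3),s['width'],s['time_s'],bot.grip_depth)
E
```

```text
pics
scene {'fov_y': 53.66158498455658, 'cx': 254.07216584641694, 'cy': 186.6626450265489, 'extrinsics': array([[ 6.73273977e-01,  7.39176405e-01, -1.78995321e-02,
        -3.58877581e+02],
       [-5.18773458e-01,  4.89494200e-01,  7.00906219e-01,
         2.34279288e+02],
       [ 5.26855056e-01, -4.62616116e-01,  7.13028807e-01,
        -1.30374767e+03],
       [ 0.00000000e+00,  0.00000000e+00,  0.00000000e+00,
         1.00000000e+00]])}
top {'fov_y': 43.270682961762226, 'cx': 258.40030329679655, 'cy': 193.13086921885855, 'extrinsics': array([[ 1.42996395e-02, -9.99855517e-01,  9.19056205e-03,
        -2.24910398e+01],
       [ 9.87404125e-01,  1.55688323e-02,  1.57450643e-01,
        -5.11946334e+02],
       [-1.57570981e-01,  6.82331144e-03,  9.87484090e-01,
        -1.10455663e+03],
       [ 0.00000000e+00,  0.00000000e+00,  0.00000000e+00,
         1.00000000e+00]])}
[127.70811424 534.42906954 180.23084498] [[-0.973  0.233 -0.001]
 [ 0.233  0.973 -0.001]
 [ 0.    -0.002 -1.   ]] 93.30287361696863 0.1 -18.8
```

View pics/top0.png

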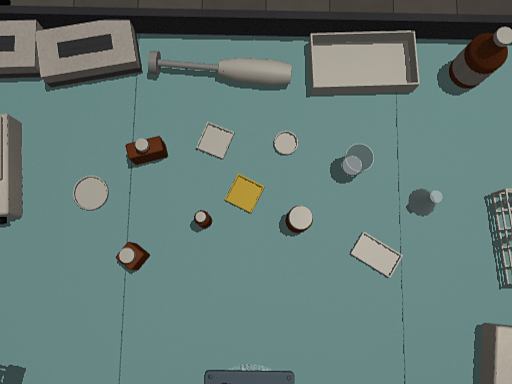

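View pics/scene0.png

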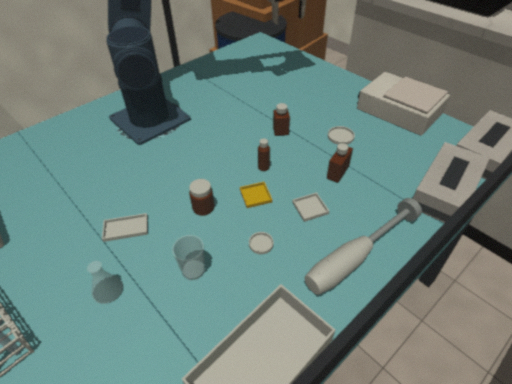

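```bash
cat > h.py <<'E'
import cv2, numpy as np
from workcell import sense, viewer, ticket, bot
def cam(n):
    c=viewer.calibration(n); f=192/np.tan(np.radians(c['fov_y']/2)); return f,c['cx'],c['cy'],c['extrinsics']
C={n:cam(n) for n in("scene","top")}
def ray(n,p):
    f,cx,cy,E=C[n]; p=np.atleast_2d(np.asarray(p,float))
    d=np.stack([(p[:,0]-cx)/f,-(p[:,1]-cy)/f,-np.ones(len(p))],1)@E[:3,:3]
    return -E[:3,:3].T@E[:3,3],d
def plane(n,p,z):
    o,d=ray(n,p); return o+d*((z-o[2])/d[:,2])[:,None]
def proj(n,P):
    f,cx,cy,E=C[n]; q=np.atleast_2d(P)@E[:3,:3].T+E[:3,3]
    return np.stack([cx+f*q[:,0]/-q[:,2],cy+f*q[:,1]/q[:,2]],1)
def blobs(n,im,mask,lo=30,hi=4000):
    cs,_=cv2.findContours(mask.astype(np.uint8),cv2.RETR_EXTERNAL,cv2.CHAIN_APPROX_NONE)
    return [c[:,0,:] for c in cs if lo<cv2.contourArea(c)<hi]
E
python3 - <<'E'
from h import *
for n in("top","scene"):
    im=cv2.imread(f"pics/{n}0.png"); hsv=cv2.cvtColor(im,cv2.COLOR_BGR2HSV)
    H,S,V=[hsv[:,:,i].astype(int) for i in range(3)]
    w=(S<60)&(V>110); b=((H<15)|(H>170))&(S>90)&(V>25)
    for nm,m,z in(("white",w,12),("brown",b,72)):
        for c in blobs(n,im,m):
            if n=="scene" and (c[:,0].max()>370 or c[:,1].max()>265 or c[:,1].min()<95): continue
            P=plane(n,c,z)[:,:2].astype(np.float32); r=cv2.minAreaRect(P)
            print(n,nm,np.round(c.mean(0)),"rect c",np.round(r[0],0),np.round(r[1],0),"a %.0f"%r[2])
t=cv2.imread("pics/top0.png"); s=cv2.imread("pics/scene0.png")
cr=[t[120:180,110:190],t[225:285,95:175],s[95:155,245:325],s[130:190,305:385]]
cr=[cv2.resize(x,None,fx=5,fy=5,interpolation=cv2.INTER_CUBIC) for x in cr]
cv2.imwrite("pics/m1.png",np.vstack([np.hstack(cr[:2]),np.hstack(cr[2:])]))
E
```

```text
top white [249. 367.] rect c [114.   1.] [15. 96.] a 1
top white [503. 355.] rect c [ 148. -585.] [ 39. 129.] a 86
top white [465. 279.] rect c [ 320. -508.] [20. 54.] a 47
top white [265. 269.] rect c [333. -36.] [21. 66.] a 40
top white [126. 255.] rect c [364. 296.] [35. 34.] a 19
top white [287. 251.] rect c [380. -86.] [45. 46.] a 1
top white [243. 240.] rect c [401.  19.] [27. 46.] a 73
top white [377. 254.] rect c [ 375. -299.] [110.  65.] a 59
top white [426. 228.] rect c [ 438. -420.] [45. 20.] a 8
top white [200. 216.] rect c [459. 123.] [24. 22.] a 2
top white [449. 225.] rect c [ 447. -472.] [74. 74.] a 86
top white [407. 224.] rect c [ 447. -375.] [85. 61.] a 64
top white [300. 216.] rect c [ 461. -117.] [56. 56.] a 1
top white [272. 205.] rect c [489. -46.] [52. 43.] a 50
top white [469. 216.] rect c [ 477. -528.] [149.  87.] a 29
top white [507. 206.] rect c [ 492. -617.] [ 22. 102.] a 86
top white [432. 204.] rect c [ 503. -440.] [102.  63.] a 27
top white [351. 190.] rect c [ 528. -242.] [74. 37.] a 77
top white [ 90. 192.] rect c [514. 393.] [83. 84.] a 48
top white
[... 1146 characters left out ...]
n [485.  53.] rect c [ 858. -558.] [ 91. 107.] a 42
scene white [261. 242.] rect c [648. -83.] [61. 68.] a 47
scene white [125. 227.] rect c [ 377. -301.] [113.  75.] a 59
scene white [310. 206.] rect c [651.  92.] [80. 83.] a 69
scene white [199. 186.] rect c [391. -76.] [63. 64.] a 7
scene white [263. 141.] rect c [372. 187.] [28. 35.] a 46
scene white [341. 138.] rect c [520. 372.] [ 88. 127.] a 17
scene white [282. 106.] rect c [277. 363.] [38. 49.] a 45
scene brown [202. 203.] rect c [ 498. -139.] [50. 67.] a 56
scene brown [340. 164.] rect c [630. 220.] [ 45. 142.] a 24
scene brown [263. 157.] rect c [478.  87.] [25. 91.] a 46
scene brown [281. 123.] rect c [396. 238.] [ 44. 118.] a 46
```

View pics/m1.png

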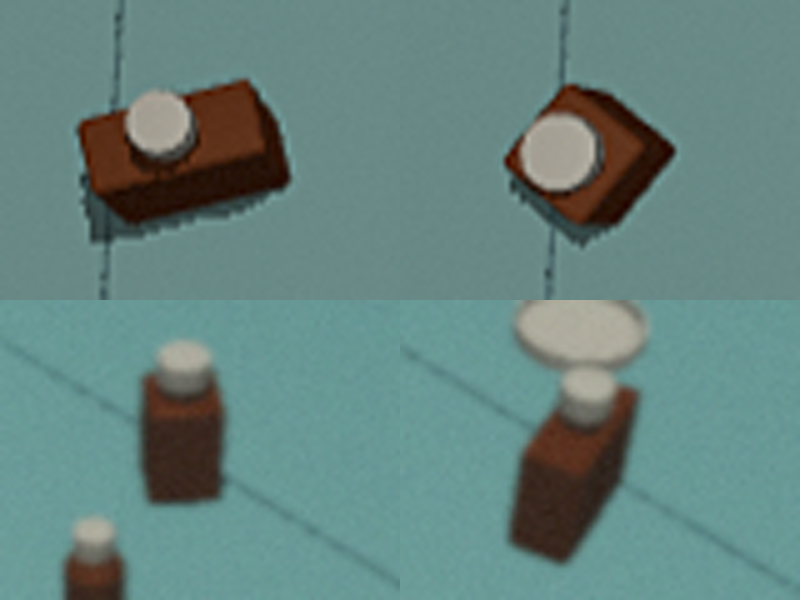

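Run:
```python
from h import *
fl=np.array([[80,122],[245,80],[265,150],[100,192]])/5+[110,120]
sq=np.array([[570-400,85],[105,158],[180,222],[245,150]])/5+[95,225]
for nm,q in(("flat",fl),("sq",sq)):
    P=plane("top",q,72)[:,:2]; e=np.roll(P,-1,0)-P
    print(nm,P.mean(0).round(1),np.linalg.norm(e,axis=1).round(0),np.degrees(np.arctan2(e[:,1],e[:,0])).round(0))
# cap centres, both views
t=cv2.imread("pics/top0.png");
caps={"wide":([300,216],82),"slim":([200.5,216.5],100),"sq":([126,255.5],98),"flat":([141.6,144.6],98)}
for k,(p,z) in caps.items():
    P=plane("top",p,z)[0]; print(k,P.round(1),"foot px scene",proj("scene",[P[0],P[1],0]).round(0),"cap px scene",proj("scene",P).round(0),"top foot",proj("top",[P[0],P[1],0]).round(0))
def obs(im,c,r):
    pass
print("beaker foot guess",plane("top",[[352,167]],0).round(0),"rim top",plane("top",[[360,157]],90).round(0),"flask top",plane("top",[[436,197]],95).round(0))
```

```text
flat [611.5 252.3] [79. 35. 78. 35.] [ -74. -162.  106.   19.]
sq [360.2 272. ] [43. 45. 42. 45.] [ 140. -128.  -40.   51.]
wide [ 454.7 -109.4   82. ] foot px scene [[204. 207.]] cap px scene [[200. 186.]] top foot [[297. 220.]]
slim [448.1 113.5 100. ] foot px scene [[263. 167.]] cap px scene [[263. 141.]] top foot [[205. 221.]]
sq [359.9 274.2  98. ] foot px scene [[280. 131.]] cap px scene [[281. 105.]] top foot [[137. 257.]]
flat [610.8 253.2  98. ] foot px scene [[337. 172.]] cap px scene [[342. 146.]] top foot [[151. 155.]]
beaker foot guess [[ 588. -246.    0.]] rim top [[ 592. -246.   90.]] flask top [[ 501. -415.   95.]]
```

```bash
cat > plan.py <<'E'
import json,sys
from h import *
from scipy.spatial.transform import Rotation as Ro
def R(yaw):  # yaw of tool y axis, tool down
    a=np.radians(yaw); y=np.array([np.cos(a),np.sin(a),0]); z=np.array([0,0,-1.]); return np.stack([np.cross(y,z),y,z],1)
def plan(wps,settle=1):
    """wps: (x,y,z,yaw,mean mm per row)"""
    s=sense(); p0,R0=np.array(s['position']),np.array(s['ee_rot']); yaw=np.degrees(np.arctan2(R0[1,1],R0[0,1]))
    print("from",p0.round(0),"yaw %.0f"%yaw,"t",s['time_s'],"w %.1f g %.1f"%(s['width'],s['grip_force']))
    st=[];p,y=p0,yaw
    for w in wps:
        q=np.array(w[:3]);dy=w[3]-y; n=int(np.ceil(max(np.linalg.norm(q-p)/w[4],abs(dy)/5,2)))
        for k in range(1,n+1):
            t=(1-np.cos(np.pi*k/n))/2; st.append((p+t*(q-p),y+t*dy))
        p,y=q,w[3]
    st+= [st[-1]]*settle
    b,Rb=p0,R0
    for i in range(0,len(st),5):
        rows=[]
        for q,yy in st[i:i+5]:
            d=Rb.T@(q-b)/500; a=(Ro.from_matrix(Rb.T@R(yy)).as_rotvec()/np.pi)
            rows.append({k:round(float(v),3) for k,v in zip(("dx","dy","dz","ax","ay","az"),[*d,*a]) if abs(v)>=.0005})
        print(json.dumps(rows).replace(" ",""))
        b,Rb=st[min(i+4,len(st)-1)][0],R(st[min(i+4,len(st)-1)][1])
plan(json.loads(sys.argv[1]))
E
python3 plan.py "[[360,273,150,51,36],[360,273,31,51,30]]"
```

```text
from [128. 534. 180.] yaw 77 t 0.1 w 93.3 g 0.0
[{"dx":-0.014,"dy":-0.01,"dz":0.001,"az":0.003},{"dx":-0.055,"dy":-0.038,"dz":0.006,"az":0.014},{"dx":-0.118,"dy":-0.083,"dz":0.013,"az":0.029},{"dx":-0.198,"dy":-0.138,"dz":0.021,"az":0.049},{"dx":-0.287,"dy":-0.2,"dz":0.03,"az":0.071}]
[{"dx":-0.1,"dy":-0.041,"dz":0.009,"az":0.022},{"dx":-0.19,"dy":-0.078,"dz":0.018,"az":0.042},{"dx":-0.262,"dy":-0.107,"dz":0.024,"az":0.057},{"dx":-0.308,"dy":-0.125,"dz":0.029,"az":0.067},{"dx":-0.324,"dy":-0.132,"dz":0.03,"az":0.071}]
[{"dz":0.035},{"dz":0.119},{"dz":0.203},{"dz":0.238},{"dz":0.238}]
```

Call:
apply_moves([
  {"dx":-0.014,"dy":-0.01,"dz":0.001,"az":0.003},
  {"dx":-0.055,"dy":-0.038,"dz":0.006,"az":0.014},
  {"dx":-0.118,"dy":-0.083,"dz":0.013,"az":0.029},
  {"dx":-0.198,"dy":-0.138,"dz":0.021,"az":0.049},
  {"dx":-0.287,"dy":-0.2,"dz":0.03,"az":0.071},
], gripper=1)

```text
validation failed for argument at $.ro...
```

Call:
apply_moves([
  {"dx":-0.014,"dy":-0.01,"dz":0.001,"ax":0,"ay":0,"az":0.003},
  {"dx":-0.055,"dy":-0.038,"dz":0.006,"ax":0,"ay":0,"az":0.014},
  {"dx":-0.118,"dy":-0.083,"dz":0.013,"ax":0,"ay":0,"az":0.029},
  {"dx":-0.198,"dy":-0.138,"dz":0.021,"ax":0,"ay":0,"az":0.049},
  {"dx":-0.287,"dy":-0.2,"dz":0.03,"ax":0,"ay":0,"az":0.071},
], gripper=1)

```text
time_s: 0.6
position: [242.0, 405.9, 166.0]
ee_rot: [[-0.896, 0.443, 0.0], [0.443, 0.896, -0.0], [-0.0, -0.0, -1.0]]
contact_force: [0.8, 0.6, 0.6]
width: 92.6
grip_force: 0.0
```

Call:
apply_moves([
  {"dx":-0.1,"dy":-0.041,"dz":0.009,"ax":0,"ay":0,"az":0.022},
  {"dx":-0.19,"dy":-0.078,"dz":0.018,"ax":0,"ay":0,"az":0.042},
  {"dx":-0.262,"dy":-0.107,"dz":0.024,"ax":0,"ay":0,"az":0.057},
  {"dx":-0.308,"dy":-0.125,"dz":0.029,"ax":0,"ay":0,"az":0.067},
  {"dx":-0.324,"dy":-0.132,"dz":0.03,"ax":0,"ay":0,"az":0.071},
])

```text
time_s: 1.1
position: [358.7, 274.4, 150.9]
ee_rot: [[-0.774, 0.633, -0.0], [0.633, 0.774, -0.001], [-0.0, -0.001, -1.0]]
contact_force: [-0.4, 0.9, 0.0]
width: 93.1
grip_force: 0.0
```

Run:
```python
from h import *
t=viewer.read_camera("top")[:,:,::-1]; s=viewer.read_camera("scene")[:,:,::-1]
print(sense()['position'])
a=cv2.resize(t[205:305,80:200],None,fx=3.3,fy=3.3); b=cv2.resize(s[40:140,220:340],None,fx=3.3,fy=3.3)
cv2.imwrite("pics/c1.png",np.hstack([a,b]))
```

```text
[357.76985552 275.810431   151.12284809]
```

View pics/c1.png

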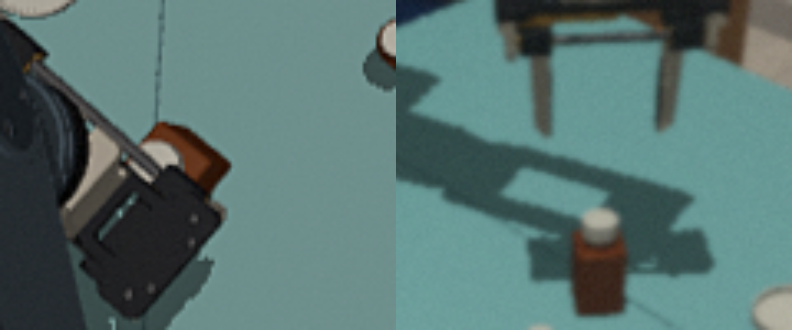

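The gripper stands over the square bottle (scene crop: fingertips at columns 543 and 665, cap at column 600), and its sides are parallel to the bottle's. I'll descend and grip.

Call:
apply_moves([
  {"dx":0,"dy":0,"dz":0.035,"ax":0,"ay":0,"az":0},
  {"dx":0,"dy":0,"dz":0.119,"ax":0,"ay":0,"az":0},
  {"dx":0,"dy":0,"dz":0.203,"ax":0,"ay":0,"az":0},
  {"dx":0,"dy":0,"dz":0.238,"ax":0,"ay":0,"az":0},
  {"dx":0,"dy":0,"dz":0.238,"ax":0,"ay":0,"az":0},
])

```text
time_s: 1.7
position: [354.0, 276.7, 30.0]
ee_rot: [[-0.778, 0.628, -0.006], [0.628, 0.778, -0.002], [0.003, -0.005, -1.0]]
contact_force: [-0.4, 0.3, -0.4]
width: 93.2
grip_force: 0.0
```

Call:
apply_moves([
  {"dx":0,"dy":0,"dz":0,"ax":0,"ay":0,"az":0},
  {"dx":0,"dy":0,"dz":0,"ax":0,"ay":0,"az":0},
  {"dx":0,"dy":0,"dz":0,"ax":0,"ay":0,"az":0},
  {"dx":0,"dy":0,"dz":0,"ax":0,"ay":0,"az":0},
  {"dx":0,"dy":0,"dz":0,"ax":0,"ay":0,"az":0},
], gripper=0)

```text
time_s: 2.2
position: [357.9, 277.0, 33.0]
ee_rot: [[-0.777, 0.63, 0.001], [0.63, 0.777, 0.001], [-0.001, 0.001, -1.0]]
contact_force: [0.4, -0.2, -0.2]
width: 57.7
grip_force: 0.0
```

```bash
sed -i 's/ for k,v in zip(\(.*\)) if abs(v)>=.0005}/ for k,v in zip(\1)}/' plan.py; python3 plan.py "[[360,273,150,51,20],[649,93,150,68,28],[649,93,38,68,22]]"
```

```text
from [358. 277.  33.] yaw 51 t 2.2 w 57.7 g 0.0
[{"dx":-0.001,"dy":-0.0,"dz":-0.016,"ax":0.0,"ay":0.0,"az":-0.0},{"dx":-0.002,"dy":-0.001,"dz":-0.059,"ax":0.0,"ay":0.0,"az":-0.0},{"dx":-0.004,"dy":-0.002,"dz":-0.117,"ax":0.0,"ay":0.0,"az":-0.0},{"dx":-0.006,"dy":-0.002,"dz":-0.176,"ax":0.0,"ay":0.0,"az":-0.0},{"dx":-0.008,"dy":-0.003,"dz":-0.218,"ax":0.0,"ay":0.0,"az":-0.0}]
[{"dx":-0.001,"dy":-0.0,"dz":-0.016,"ax":0.0,"ay":0.0,"az":-0.0},{"dx":-0.01,"dy":0.001,"dz":-0.016,"ax":0.0,"ay":0.0,"az":-0.001},{"dx":-0.039,"dy":0.005,"dz":-0.016,"ax":0.0,"ay":0.0,"az":-0.005},{"dx":-0.086,"dy":0.01,"dz":-0.016,"ax":0.0,"ay":0.0,"az":-0.012},{"dx":-0.146,"dy":0.018,"dz":-0.016,"ax":0.0,"ay":0.0,"az":-0.02}]
[{"dx":-0.073,"dy":0.004,"dz":0.0,"ax":0.0,"ay":0.0,"az":-0.01},{"dx":-0.152,"dy":0.009,"dz":0.0,"ax":0.0,"ay":0.0,"az":-0.021},{"dx":-0.234,"dy":0.014,"dz":0.0,"ax":0.0,"ay":0.0,"az":-0.033},{"dx":-0.314,"dy":0.019,"dz":0.0,"ax":0.0,"ay":0.0,"az":-0.044},{"dx":-0.386,"dy":0.023,"dz":0.0,"ax":0.0,"ay":0.0,"az":-0.054}]
[{"dx":-0.061,"dy":-0.007,"dz":0.0,"ax":0.0,"ay":0.0,"az":-0.009},{"dx":-0.107,"dy":-0.012,"dz":0.0,"ax":0.0,"ay":0.0,"az":-0.015},{"dx":-0.136,"dy":-0.015,"dz":0.0,"ax":0.0,"ay":0.0,"az":-0.019},{"dx":-0.146,"dy":-0.016,"dz":0.0,"ax":0.0,"ay":0.0,"az":-0.02},{"dx":-0.146,"dy":-0.016,"dz":0.015,"ax":0.0,"ay":0.0,"az":-0.02}]
[{"dx":0.0,"dy":0.0,"dz":0.041,"ax":0.0,"ay":0.0,"az":0.0},{"dx":0.0,"dy":0.0,"dz":0.097,"ax":0.0,"ay":0.0,"az":0.0},{"dx":0.0,"dy":0.0,"dz":0.153,"ax":0.0,"ay":0.0,"az":0.0},{"dx":0.0,"dy":0.0,"dz":0.194,"ax":0.0,"ay":0.0,"az":0.0},{"dx":0.0,"dy":0.0,"dz":0.209,"ax":0.0,"ay":0.0,"az":0.0}]
[{"dx":0.0,"dy":0.0,"dz":0.0,"ax":0.0,"ay":0.0,"az":0.0}]
```

Call:
apply_moves([
  {"dx":0,"dy":0,"dz":0,"ax":0,"ay":0,"az":0},
  {"dx":0,"dy":0,"dz":0,"ax":0,"ay":0,"az":0},
  {"dx":0,"dy":0,"dz":0,"ax":0,"ay":0,"az":0},
  {"dx":0,"dy":0,"dz":0,"ax":0,"ay":0,"az":0},
  {"dx":0,"dy":0,"dz":0,"ax":0,"ay":0,"az":0},
], gripper=0)

```text
time_s: 2.7
position: [357.5, 276.7, 32.5]
ee_rot: [[-0.777, 0.63, 0.0], [0.63, 0.777, -0.0], [-0.0, 0.0, -1.0]]
contact_force: [-0.6, -1.5, 4.7]
width: 46.6
grip_force: 30.0
```

Run:
```python
from h import *
for i in range(5):
    s=sense(); print(np.round(s['position'],1),np.round(s['joints'],2),s['width'],s['grip_force'],s['time_s']); viewer.read_camera("top")
```

```text
[357.5 276.7  32.5] [ 2.3560e+01  1.4340e+01  1.1228e+02 -1.0000e-02  5.3370e+01 -2.7430e+01] 46.57692538325641 29.96374100446701 2.7
[357.5 276.7  32.5] [ 2.3560e+01  1.4340e+01  1.1228e+02 -1.0000e-02  5.3370e+01 -2.7420e+01] 46.95573219749389 29.96422380208969 2.75
[357.5 276.7  32.5] [ 2.3560e+01  1.4340e+01  1.1228e+02 -1.0000e-02  5.3370e+01 -2.7420e+01] 46.337499651601334 29.964314997196198 2.8
[357.5 276.7  32.5] [ 2.3560e+01  1.4340e+01  1.1228e+02 -1.0000e-02  5.3370e+01 -2.7420e+01] 46.7340454901146 29.96415227651596 2.85
[357.5 276.7  32.5] [ 2.3560e+01  1.4340e+01  1.1228e+02 -1.0000e-02  5.3370e+01 -2.7430e+01] 46.5546691096165 29.964171051979065 2.9
```

```bash
python3 plan.py "[[357.5,276.7,140,51,20],[646,94,140,68,30],[646,94,42,68,25]]"
```

```text
from [358. 277.  32.] yaw 51 t 2.95 w 46.5 g 30.0
[{"dx":-0.0,"dy":-0.0,"dz":-0.014,"ax":0.0,"ay":0.0,"az":-0.0},{"dx":-0.0,"dy":-0.0,"dz":-0.054,"ax":0.0,"ay":0.0,"az":-0.0},{"dx":-0.0,"dy":-0.0,"dz":-0.108,"ax":0.0,"ay":0.0,"az":-0.0},{"dx":-0.0,"dy":-0.0,"dz":-0.161,"ax":0.0,"ay":0.0,"az":-0.0},{"dx":-0.0,"dy":-0.0,"dz":-0.201,"ax":0.0,"ay":0.0,"az":-0.0}]
[{"dx":0.0,"dy":-0.0,"dz":-0.014,"ax":0.0,"ay":0.0,"az":-0.0},{"dx":-0.012,"dy":0.001,"dz":-0.014,"ax":0.0,"ay":0.0,"az":-0.002},{"dx":-0.045,"dy":0.005,"dz":-0.014,"ax":0.0,"ay":0.0,"az":-0.006},{"dx":-0.099,"dy":0.012,"dz":-0.014,"ax":0.0,"ay":0.0,"az":-0.014},{"dx":-0.17,"dy":0.02,"dz":-0.014,"ax":0.0,"ay":0.0,"az":-0.024}]
[{"dx":-0.082,"dy":0.003,"dz":0.0,"ax":0.0,"ay":0.0,"az":-0.011},{"dx":-0.171,"dy":0.007,"dz":0.0,"ax":0.0,"ay":0.0,"az":-0.024},{"dx":-0.259,"dy":0.011,"dz":0.0,"ax":0.0,"ay":0.0,"az":-0.036},{"dx":-0.341,"dy":0.014,"dz":0.0,"ax":0.0,"ay":0.0,"az":-0.047},{"dx":-0.412,"dy":0.017,"dz":0.0,"ax":0.0,"ay":0.0,"az":-0.057}]
[{"dx":-0.054,"dy":-0.007,"dz":0.0,"ax":0.0,"ay":0.0,"az":-0.008},{"dx":-0.088,"dy":-0.012,"dz":0.0,"ax":0.0,"ay":0.0,"az":-0.012},{"dx":-0.099,"dy":-0.014,"dz":0.0,"ax":0.0,"ay":0.0,"az":-0.014},{"dx":-0.099,"dy":-0.014,"dz":0.029,"ax":0.0,"ay":0.0,"az":-0.014},{"dx":-0.099,"dy":-0.014,"dz":0.098,"ax":0.0,"ay":0.0,"az":-0.014}]
[{"dx":0.0,"dy":0.0,"dz":0.069,"ax":0.0,"ay":0.0,"az":0.0},{"dx":0.0,"dy":0.0,"dz":0.098,"ax":0.0,"ay":0.0,"az":0.0},{"dx":0.0,"dy":0.0,"dz":0.098,"ax":0.0,"ay":0.0,"az":0.0}]
```

Call:
apply_moves([
  {"dx":0,"dy":0,"dz":-0.014,"ax":0,"ay":0,"az":0},
  {"dx":0,"dy":0,"dz":-0.054,"ax":0,"ay":0,"az":0},
  {"dx":0,"dy":0,"dz":-0.108,"ax":0,"ay":0,"az":0},
  {"dx":0,"dy":0,"dz":-0.161,"ax":0,"ay":0,"az":0},
  {"dx":0,"dy":0,"dz":-0.201,"ax":0,"ay":0,"az":0},
])

```text
time_s: 3.45
position: [357.4, 276.9, 134.1]
ee_rot: [[-0.777, 0.629, 0.0], [0.629, 0.777, 0.0], [0.0, 0.0, -1.0]]
contact_force: [-0.5, 0.3, -2.0]
width: 46.7
grip_force: 30.0
```

Call:
apply_moves([
  {"dx":0,"dy":0,"dz":-0.014,"ax":0,"ay":0,"az":0},
  {"dx":-0.012,"dy":0.001,"dz":-0.014,"ax":0,"ay":0,"az":-0.002},
  {"dx":-0.045,"dy":0.005,"dz":-0.014,"ax":0,"ay":0,"az":-0.006},
  {"dx":-0.099,"dy":0.012,"dz":-0.014,"ax":0,"ay":0,"az":-0.014},
  {"dx":-0.17,"dy":0.02,"dz":-0.014,"ax":0,"ay":0,"az":-0.024},
])

```text
time_s: 3.95
position: [428.8, 230.6, 138.1]
ee_rot: [[-0.824, 0.567, -0.003], [0.567, 0.824, -0.0], [0.002, -0.002, -1.0]]
contact_force: [0.1, 0.0, -3.4]
width: 46.9
grip_force: 30.0
```

Call:
apply_moves([
  {"dx":-0.082,"dy":0.003,"dz":0,"ax":0,"ay":0,"az":-0.011},
  {"dx":-0.171,"dy":0.007,"dz":0,"ax":0,"ay":0,"az":-0.024},
  {"dx":-0.259,"dy":0.011,"dz":0,"ax":0,"ay":0,"az":-0.036},
  {"dx":-0.341,"dy":0.014,"dz":0,"ax":0,"ay":0,"az":-0.047},
  {"dx":-0.412,"dy":0.017,"dz":0,"ax":0,"ay":0,"az":-0.057},
])

```text
time_s: 4.45
position: [604.8, 118.7, 137.2]
ee_rot: [[-0.911, 0.413, -0.003], [0.413, 0.911, -0.0], [0.003, -0.002, -1.0]]
contact_force: [0.4, 0.2, -2.6]
width: 46.5
grip_force: 30.0
```

Call:
apply_moves([
  {"dx":-0.054,"dy":-0.007,"dz":0,"ax":0,"ay":0,"az":-0.008},
  {"dx":-0.088,"dy":-0.012,"dz":0,"ax":0,"ay":0,"az":-0.012},
  {"dx":-0.099,"dy":-0.014,"dz":0,"ax":0,"ay":0,"az":-0.014},
  {"dx":-0.099,"dy":-0.014,"dz":0.029,"ax":0,"ay":0,"az":-0.014},
  {"dx":-0.099,"dy":-0.014,"dz":0.098,"ax":0,"ay":0,"az":-0.014},
])

```text
time_s: 4.95
position: [647.9, 93.9, 92.1]
ee_rot: [[-0.928, 0.373, 0.005], [0.373, 0.928, 0.0], [-0.004, 0.002, -1.0]]
contact_force: [1.3, 0.4, -3.7]
width: 47.0
grip_force: 30.0
```

Call:
apply_moves([
  {"dx":0,"dy":0,"dz":0.069,"ax":0,"ay":0,"az":0},
  {"dx":0,"dy":0,"dz":0.098,"ax":0,"ay":0,"az":0},
  {"dx":0,"dy":0,"dz":0.098,"ax":0,"ay":0,"az":0},
  {"dx":0,"dy":0,"dz":0.098,"ax":0,"ay":0,"az":0},
])

```text
time_s: 5.35
position: [646.6, 94.1, 42.5]
ee_rot: [[-0.928, 0.373, 0.001], [0.373, 0.928, 0.0], [-0.001, 0.0, -1.0]]
contact_force: [0.8, 0.3, -2.6]
width: 46.7
grip_force: 29.9
```

Run:
```python
from h import *
t=viewer.read_camera("top")[:,:,::-1]; s=viewer.read_camera("scene")[:,:,::-1]
S=sense();print(S['position'],S['width'],S['grip_force'],S['contact_force'])
a=cv2.resize(t[80:200,150:270],None,fx=3.3,fy=3.3); b=cv2.resize(s[130:250,250:370],None,fx=3.3,fy=3.3)
cv2.imwrite("pics/c2.png",np.hstack([a,b]))
```

```text
[647.75708472  94.02217012  43.82001623] 47.00842055247579 29.90188479423523 [ 0.15487773 -0.18665801 -2.823597  ]
```

View pics/c2.png

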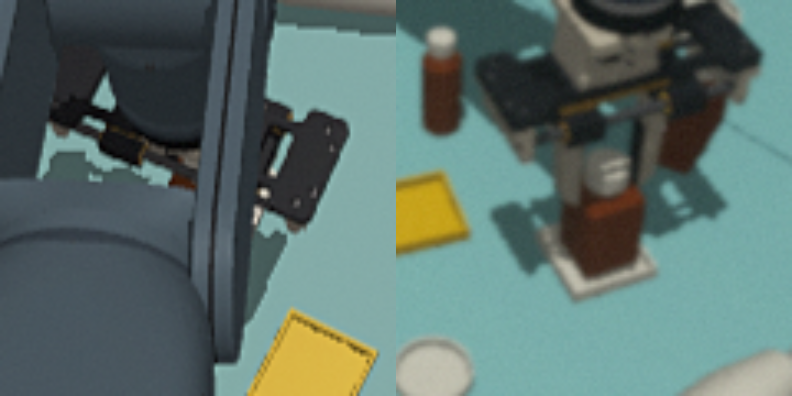

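```bash
python3 - <<'E'
from h import *
g=lambda p:(np.array(p)-[396,0])/3.3+[250,130]
print(plane("scene",[g([563,250]),g([590,275]),g([642,256])],11).round(0))
print(plane("scene",[g([540,228]),g([578,285]),g([655,268])],12).round(0))
E
python3 plan.py "[[647.5,94,36,68,10]]"
```

```text
[[633.  74.  11.]
 [665.  70.  11.]
 [680. 115.  11.]]
[[605.  78.  12.]
 [666.  55.  12.]
 [696. 112.  12.]]
from [648.  94.  44.] yaw 68 t 5.45 w 47.0 g 29.9
[{"dx":0.0,"dy":-0.0,"dz":0.008,"ax":0.0,"ay":0.001,"az":0.0},{"dx":0.001,"dy":-0.0,"dz":0.016,"ax":0.0,"ay":0.001,"az":0.001},{"dx":0.001,"dy":-0.0,"dz":0.016,"ax":0.0,"ay":0.001,"az":0.001}]
```

The picture shows the square bottle hanging just over its tray, aligned, with its foot corners at crop (563,250), (590,275) and (642,256). It sits about 4 mm too far in +x, so I'll correct that while lowering.

Call:
apply_moves([
  {"dx":0.005,"dy":-0.003,"dz":0.006,"ax":0,"ay":0,"az":0},
  {"dx":0.006,"dy":-0.004,"dz":0.012,"ax":0,"ay":0,"az":0},
  {"dx":0.006,"dy":-0.004,"dz":0.016,"ax":0,"ay":0,"az":0},
  {"dx":0.006,"dy":-0.004,"dz":0.016,"ax":0,"ay":0,"az":0},
  {"dx":0.006,"dy":-0.004,"dz":0.016,"ax":0,"ay":0,"az":0},
])

```text
time_s: 5.95
position: [643.1, 93.2, 35.1]
ee_rot: [[-0.928, 0.373, 0.001], [0.373, 0.928, -0.0], [-0.001, 0.001, -1.0]]
contact_force: [-3.0, 0.2, 5.4]
width: 46.6
grip_force: 29.9
```

Call:
apply_moves([
  {"dx":0,"dy":0,"dz":0,"ax":0,"ay":0,"az":0},
  {"dx":0,"dy":0,"dz":0,"ax":0,"ay":0,"az":0},
  {"dx":0,"dy":0,"dz":0,"ax":0,"ay":0,"az":0},
  {"dx":0,"dy":0,"dz":0,"ax":0,"ay":0,"az":0},
  {"dx":0,"dy":0,"dz":0,"ax":0,"ay":0,"az":0},
], gripper=1)

```text
time_s: 6.45
position: [642.6, 93.1, 33.6]
ee_rot: [[-0.928, 0.373, -0.0], [0.373, 0.928, -0.0], [0.0, -0.0, -1.0]]
contact_force: [0.1, 0.2, -0.4]
width: 82.0
grip_force: 0.0
```

```bash
python3 plan.py "[[644,93,150,68,28],[611,253,150,16,25],[611,253,150,16,1000]]"
```

```text
from [643.  93.  34.] yaw 68 t 6.45 w 82.0 g 0.0
[{"dx":-0.0,"dy":0.0,"dz":-0.022,"ax":-0.0,"ay":-0.0,"az":0.0},{"dx":-0.001,"dy":0.0,"dz":-0.08,"ax":-0.0,"ay":-0.0,"az":0.0},{"dx":-0.002,"dy":0.001,"dz":-0.152,"ax":-0.0,"ay":-0.0,"az":0.0},{"dx":-0.002,"dy":0.001,"dz":-0.211,"ax":-0.0,"ay":-0.0,"az":0.0},{"dx":-0.003,"dy":0.001,"dz":-0.233,"ax":-0.0,"ay":-0.0,"az":0.0}]
[{"dx":0.004,"dy":0.006,"dz":0.0,"ax":0.0,"ay":0.0,"az":0.006},{"dx":0.014,"dy":0.022,"dz":0.0,"ax":0.0,"ay":0.0,"az":0.023},{"dx":0.031,"dy":0.047,"dz":0.0,"ax":0.0,"ay":0.0,"az":0.05},{"dx":0.053,"dy":0.079,"dz":0.0,"ax":0.0,"ay":0.0,"az":0.084},{"dx":0.078,"dy":0.117,"dz":0.0,"ax":0.0,"ay":0.0,"az":0.124}]
[{"dx":0.039,"dy":0.026,"dz":0.0,"ax":0.0,"ay":0.0,"az":0.041},{"dx":0.075,"dy":0.051,"dz":0.0,"ax":0.0,"ay":0.0,"az":0.081},{"dx":0.108,"dy":0.073,"dz":0.0,"ax":0.0,"ay":0.0,"az":0.115},{"dx":0.133,"dy":0.09,"dz":0.0,"ax":0.0,"ay":0.0,"az":0.142},{"dx":0.149,"dy":0.101,"dz":0.0,"ax":0.0,"ay":0.0,"az":0.159}]
[{"dx":0.007,"dy":0.001,"dz":0.0,"ax":0.0,"ay":0.0,"az":0.006},{"dx":0.007,"dy":0.001,"dz":0.0,"ax":0.0,"ay":0.0,"az":0.006},{"dx":0.007,"dy":0.001,"dz":0.0,"ax":0.0,"ay":0.0,"az":0.006},{"dx":0.007,"dy":0.001,"dz":0.0,"ax":0.0,"ay":0.0,"az":0.006}]
```

Call:
apply_moves([
  {"dx":0,"dy":0,"dz":-0.022,"ax":0,"ay":0,"az":0},
  {"dx":0,"dy":0,"dz":-0.08,"ax":0,"ay":0,"az":0},
  {"dx":0,"dy":0,"dz":-0.152,"ax":0,"ay":0,"az":0},
  {"dx":0,"dy":0,"dz":-0.211,"ax":0,"ay":0,"az":0},
  {"dx":0,"dy":0,"dz":-0.233,"ax":0,"ay":0,"az":0},
])

```text
time_s: 6.95
position: [644.8, 93.2, 155.0]
ee_rot: [[-0.928, 0.373, 0.007], [0.373, 0.928, -0.0], [-0.006, 0.002, -1.0]]
contact_force: [-0.9, 0.8, 0.4]
width: 92.8
grip_force: 0.0
```

Call:
apply_moves([
  {"dx":0.004,"dy":0.006,"dz":0,"ax":0,"ay":0,"az":0.006},
  {"dx":0.014,"dy":0.022,"dz":0,"ax":0,"ay":0,"az":0.023},
  {"dx":0.031,"dy":0.047,"dz":0,"ax":0,"ay":0,"az":0.05},
  {"dx":0.053,"dy":0.079,"dz":0,"ax":0,"ay":0,"az":0.084},
  {"dx":0.078,"dy":0.117,"dz":0,"ax":0,"ay":0,"az":0.124},
])

```text
time_s: 7.45
position: [626.8, 162.2, 147.7]
ee_rot: [[-0.712, 0.702, -0.004], [0.702, 0.712, -0.0], [0.003, -0.003, -1.0]]
contact_force: [0.4, 1.1, -0.3]
width: 93.0
grip_force: 0.0
```

Call:
apply_moves([
  {"dx":0.039,"dy":0.026,"dz":0,"ax":0,"ay":0,"az":0.041},
  {"dx":0.075,"dy":0.051,"dz":0,"ax":0,"ay":0,"az":0.081},
  {"dx":0.108,"dy":0.073,"dz":0,"ax":0,"ay":0,"az":0.115},
  {"dx":0.133,"dy":0.09,"dz":0,"ax":0,"ay":0,"az":0.142},
  {"dx":0.149,"dy":0.101,"dz":0,"ax":0,"ay":0,"az":0.159},
])

```text
time_s: 7.95
position: [608.2, 251.5, 147.7]
ee_rot: [[-0.292, 0.956, -0.004], [0.956, 0.292, -0.001], [0.001, -0.004, -1.0]]
contact_force: [-0.7, 0.4, 0.0]
width: 92.9
grip_force: 0.0
```

Call:
apply_moves([
  {"dx":0.007,"dy":0.001,"dz":0,"ax":0,"ay":0,"az":0.006},
  {"dx":0.007,"dy":0.001,"dz":0,"ax":0,"ay":0,"az":0.006},
  {"dx":0.007,"dy":0.001,"dz":0,"ax":0,"ay":0,"az":0.006},
  {"dx":0.007,"dy":0.001,"dz":0,"ax":0,"ay":0,"az":0.006},
])

```text
time_s: 8.35
position: [609.6, 253.0, 149.9]
ee_rot: [[-0.277, 0.961, -0.001], [0.961, 0.277, -0.0], [-0.0, -0.001, -1.0]]
contact_force: [0.2, -0.6, -0.4]
width: 93.1
grip_force: 0.0
```

```bash
python3 plan.py "[[611,253,31,16,28]]"; python3 plan.py "[[611,253,31,16,28]]"|head -1
python3 - <<'E'
from h import *
t=viewer.read_camera("top")[:,:,::-1]; s=viewer.read_camera("scene")[:,:,::-1]
a=cv2.resize(t[80:200,110:230],None,fx=3.3,fy=3.3); b=cv2.resize(s[110:230,270:390],None,fx=3.3,fy=3.3)
cv2.imwrite("pics/c3.png",np.hstack([a,b]))
E
```

```text
from [610. 253. 150.] yaw 16 t 8.35 w 93.1 g 0.0
[{"dx":-0.0,"dy":0.0,"dz":0.023,"ax":-0.0,"ay":0.0,"az":0.0},{"dx":-0.0,"dy":0.001,"dz":0.082,"ax":-0.0,"ay":0.0,"az":0.0},{"dx":-0.0,"dy":0.002,"dz":0.156,"ax":-0.0,"ay":0.0,"az":0.0},{"dx":-0.001,"dy":0.003,"dz":0.215,"ax":-0.0,"ay":0.0,"az":0.0},{"dx":-0.001,"dy":0.003,"dz":0.238,"ax":-0.0,"ay":0.0,"az":0.0}]
[{"dx":0.0,"dy":0.0,"dz":0.0,"ax":0.0,"ay":0.0,"az":0.0}]
from [610. 253. 150.] yaw 16 t 8.35 w 93.1 g 0.0
```

View pics/c3.png

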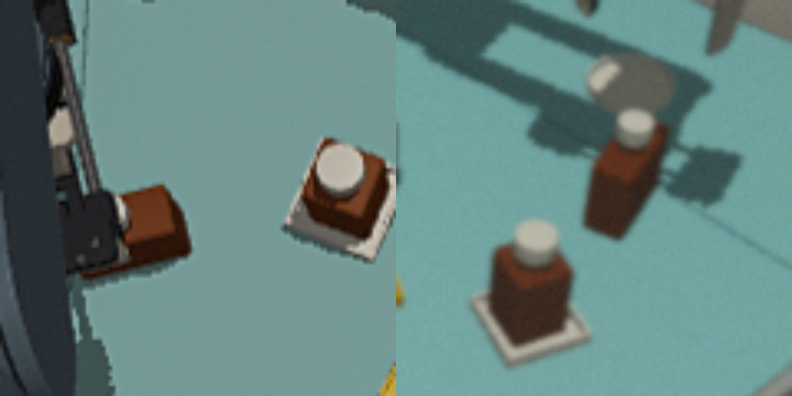

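The square bottle stands aligned inside its tray (cap at crop (340,170)), and the gripper is lined up over the flat bottle. I'll descend and grip.

Call:
apply_moves([
  {"dx":0,"dy":0,"dz":0.023,"ax":0,"ay":0,"az":0},
  {"dx":0,"dy":0.001,"dz":0.082,"ax":0,"ay":0,"az":0},
  {"dx":0,"dy":0.002,"dz":0.156,"ax":0,"ay":0,"az":0},
  {"dx":0,"dy":0.003,"dz":0.215,"ax":0,"ay":0,"az":0},
  {"dx":0,"dy":0.003,"dz":0.238,"ax":0,"ay":0,"az":0},
])

```text
time_s: 8.95
position: [608.3, 253.1, 27.0]
ee_rot: [[-0.277, 0.961, -0.006], [0.961, 0.277, -0.002], [0.0, -0.006, -1.0]]
contact_force: [-0.1, 0.2, -0.4]
width: 92.8
grip_force: 0.0
```

Call:
apply_moves([
  {"dx":0,"dy":0,"dz":0,"ax":0,"ay":0,"az":0},
  {"dx":0,"dy":0,"dz":0,"ax":0,"ay":0,"az":0},
  {"dx":0,"dy":0,"dz":0,"ax":0,"ay":0,"az":0},
  {"dx":0,"dy":0,"dz":0,"ax":0,"ay":0,"az":0},
  {"dx":0,"dy":0,"dz":0,"ax":0,"ay":0,"az":0},
], gripper=0)

```text
time_s: 9.45
position: [611.8, 254.3, 32.6]
ee_rot: [[-0.277, 0.961, 0.002], [0.961, 0.277, 0.0], [-0.0, 0.002, -1.0]]
contact_force: [0.2, 0.6, -0.4]
width: 57.7
grip_force: 0.0
```

Call:
apply_moves([
  {"dx":0,"dy":0,"dz":0,"ax":0,"ay":0,"az":0},
  {"dx":0,"dy":0,"dz":0,"ax":0,"ay":0,"az":0},
  {"dx":0,"dy":0,"dz":0,"ax":0,"ay":0,"az":0},
  {"dx":0,"dy":0,"dz":0,"ax":0,"ay":0,"az":0},
  {"dx":0,"dy":0,"dz":0,"ax":0,"ay":0,"az":0},
])

```text
time_s: 9.95
position: [611.2, 254.1, 31.5]
ee_rot: [[-0.277, 0.961, 0.0], [0.961, 0.277, 0.0], [0.0, 0.0, -1.0]]
contact_force: [0.5, -0.7, 1.3]
width: 36.5
grip_force: 30.0
```

```bash
python3 -c "
from h import *
print(sense()['position'],sense()['width'],sense()['grip_force'])"; python3 plan.py "[[611,253,150,16,24],[376,-299,150,-31,31],[376,-299,42,-31,25]]"
```

```text
[611.22053011 254.14948339  31.47522577] 36.48757888435904 29.995265007019043
from [611. 254.  31.] yaw 16 t 9.95 w 36.5 g 30.0
[{"dx":-0.0,"dy":-0.0,"dz":-0.023,"ax":0.0,"ay":-0.0,"az":0.0},{"dx":-0.001,"dy":-0.0,"dz":-0.082,"ax":0.0,"ay":-0.0,"az":0.0},{"dx":-0.001,"dy":-0.001,"dz":-0.155,"ax":0.0,"ay":-0.0,"az":0.0},{"dx":-0.002,"dy":-0.001,"dz":-0.214,"ax":0.0,"ay":-0.0,"az":0.0},{"dx":-0.002,"dy":-0.001,"dz":-0.237,"ax":0.0,"ay":-0.0,"az":0.0}]
[{"dx":-0.006,"dy":-0.005,"dz":0.0,"ax":0.0,"ay":0.0,"az":0.002},{"dx":-0.023,"dy":-0.019,"dz":0.0,"ax":0.0,"ay":0.0,"az":0.006},{"dx":-0.051,"dy":-0.041,"dz":0.0,"ax":0.0,"ay":0.0,"az":0.014},{"dx":-0.089,"dy":-0.072,"dz":0.0,"ax":0.0,"ay":0.0,"az":0.025},{"dx":-0.136,"dy":-0.111,"dz":0.0,"ax":0.0,"ay":0.0,"az":0.038}]
[{"dx":-0.061,"dy":-0.038,"dz":0.0,"ax":0.0,"ay":0.0,"az":0.016},{"dx":-0.129,"dy":-0.081,"dz":0.0,"ax":0.0,"ay":0.0,"az":0.033},{"dx":-0.202,"dy":-0.127,"dz":0.0,"ax":0.0,"ay":0.0,"az":0.052},{"dx":-0.28,"dy":-0.176,"dz":0.0,"ax":0.0,"ay":0.0,"az":0.072},{"dx":-0.359,"dy":-0.226,"dz":0.0,"ax":0.0,"ay":0.0,"az":0.092}]
[{"
[... 279 characters left out ...]
0.0,"ax":0.0,"ay":0.0,"az":0.092}]
[{"dx":-0.061,"dy":0.001,"dz":0.0,"ax":0.0,"ay":0.0,"az":0.013},{"dx":-0.11,"dy":0.002,"dz":0.0,"ax":0.0,"ay":0.0,"az":0.024},{"dx":-0.146,"dy":0.003,"dz":0.0,"ax":0.0,"ay":0.0,"az":0.032},{"dx":-0.168,"dy":0.003,"dz":0.0,"ax":0.0,"ay":0.0,"az":0.037},{"dx":-0.176,"dy":0.003,"dz":0.0,"ax":0.0,"ay":0.0,"az":0.038}]
[{"dx":0.0,"dy":0.0,"dz":0.021,"ax":0.0,"ay":0.0,"az":0.0},{"dx":0.0,"dy":0.0,"dz":0.075,"ax":0.0,"ay":0.0,"az":0.0},{"dx":0.0,"dy":0.0,"dz":0.141,"ax":0.0,"ay":0.0,"az":0.0},{"dx":0.0,"dy":0.0,"dz":0.195,"ax":0.0,"ay":0.0,"az":0.0},{"dx":0.0,"dy":0.0,"dz":0.216,"ax":0.0,"ay":0.0,"az":0.0}]
[{"dx":0.0,"dy":0.0,"dz":0.0,"ax":0.0,"ay":0.0,"az":0.0}]
```

Call:
apply_moves([
  {"dx":0,"dy":0,"dz":-0.023,"ax":0,"ay":0,"az":0},
  {"dx":0,"dy":0,"dz":-0.082,"ax":0,"ay":0,"az":0},
  {"dx":0,"dy":0,"dz":-0.155,"ax":0,"ay":0,"az":0},
  {"dx":0,"dy":0,"dz":-0.214,"ax":0,"ay":0,"az":0},
  {"dx":0,"dy":0,"dz":-0.237,"ax":0,"ay":0,"az":0},
])

```text
time_s: 10.45
position: [612.5, 254.4, 153.7]
ee_rot: [[-0.277, 0.961, 0.005], [0.961, 0.277, 0.001], [-0.0, 0.005, -1.0]]
contact_force: [0.8, 0.5, -2.4]
width: 37.1
grip_force: 30.0
```

Call:
apply_moves([
  {"dx":-0.006,"dy":-0.005,"dz":0,"ax":0,"ay":0,"az":0.002},
  {"dx":-0.023,"dy":-0.019,"dz":0,"ax":0,"ay":0,"az":0.006},
  {"dx":-0.051,"dy":-0.041,"dz":0,"ax":0,"ay":0,"az":0.014},
  {"dx":-0.089,"dy":-0.072,"dz":0,"ax":0,"ay":0,"az":0.025},
  {"dx":-0.136,"dy":-0.111,"dz":0,"ax":0,"ay":0,"az":0.038},
])

```text
time_s: 10.95
position: [574.2, 172.2, 146.9]
ee_rot: [[-0.159, 0.987, -0.005], [0.987, 0.159, -0.001], [0.0, -0.005, -1.0]]
contact_force: [0.4, 0.0, -2.8]
width: 36.9
grip_force: 30.0
```

Call:
apply_moves([
  {"dx":-0.061,"dy":-0.038,"dz":0,"ax":0,"ay":0,"az":0.016},
  {"dx":-0.129,"dy":-0.081,"dz":0,"ax":0,"ay":0,"az":0.033},
  {"dx":-0.202,"dy":-0.127,"dz":0,"ax":0,"ay":0,"az":0.052},
  {"dx":-0.28,"dy":-0.176,"dz":0,"ax":0,"ay":0,"az":0.072},
  {"dx":-0.359,"dy":-0.226,"dz":0,"ax":0,"ay":0,"az":0.092},
])

```text
time_s: 11.45
position: [490.5, -23.3, 147.5]
ee_rot: [[0.13, 0.991, -0.004], [0.991, -0.13, 0.001], [0.0, -0.004, -1.0]]
contact_force: [0.1, -0.6, -2.9]
width: 37.2
grip_force: 30.0
```

Call:
apply_moves([
  {"dx":-0.09,"dy":-0.025,"dz":0,"ax":0,"ay":0,"az":0.02},
  {"dx":-0.179,"dy":-0.05,"dz":0,"ax":0,"ay":0,"az":0.04},
  {"dx":-0.262,"dy":-0.073,"dz":0,"ax":0,"ay":0,"az":0.059},
  {"dx":-0.34,"dy":-0.095,"dz":0,"ax":0,"ay":0,"az":0.077},
  {"dx":-0.409,"dy":-0.114,"dz":0,"ax":0,"ay":0,"az":0.092},
])

```text
time_s: 11.95
position: [408.0, -218.3, 147.7]
ee_rot: [[0.409, 0.913, -0.003], [0.913, -0.409, 0.002], [0.001, -0.004, -1.0]]
contact_force: [0.7, -0.1, -3.2]
width: 37.0
grip_force: 30.0
```

Call:
apply_moves([
  {"dx":-0.061,"dy":0.001,"dz":0,"ax":0,"ay":0,"az":0.013},
  {"dx":-0.11,"dy":0.002,"dz":0,"ax":0,"ay":0,"az":0.024},
  {"dx":-0.146,"dy":0.003,"dz":0,"ax":0,"ay":0,"az":0.032},
  {"dx":-0.168,"dy":0.003,"dz":0,"ax":0,"ay":0,"az":0.037},
  {"dx":-0.176,"dy":0.003,"dz":0,"ax":0,"ay":0,"az":0.038},
])

```text
time_s: 12.45
position: [375.3, -298.5, 148.4]
ee_rot: [[0.513, 0.858, -0.002], [0.858, -0.513, 0.002], [0.001, -0.003, -1.0]]
contact_force: [-0.8, 0.6, -3.1]
width: 37.1
grip_force: 30.0
```

Call:
apply_moves([
  {"dx":0,"dy":0,"dz":0.02,"ax":0,"ay":0,"az":0},
  {"dx":0,"dy":0,"dz":0.075,"ax":0,"ay":0,"az":0},
  {"dx":0,"dy":0,"dz":0.13,"ax":0,"ay":0,"az":0},
  {"dx":0,"dy":0,"dz":0.17,"ax":0,"ay":0,"az":0},
  {"dx":0,"dy":0,"dz":0.18,"ax":0,"ay":0,"az":0},
])

```text
time_s: 12.95
position: [375.5, -295.4, 56.9]
ee_rot: [[0.51, 0.86, -0.004], [0.86, -0.51, 0.005], [0.002, -0.006, -1.0]]
contact_force: [0.2, 0.4, -3.5]
width: 37.2
grip_force: 30.0
```

Call:
apply_moves([
  {"dx":0,"dy":0,"dz":0,"ax":0,"ay":0,"az":0},
  {"dx":0,"dy":0,"dz":0,"ax":0,"ay":0,"az":0},
  {"dx":0,"dy":0,"dz":0,"ax":0,"ay":0,"az":0},
])

```text
time_s: 13.25
position: [377.6, -299.2, 60.9]
ee_rot: [[0.511, 0.86, 0.001], [0.86, -0.511, -0.002], [-0.001, 0.002, -1.0]]
contact_force: [-0.2, -0.7, -2.5]
width: 37.1
grip_force: 30.0
```

```bash
python3 - <<'E'
from h import *
t=viewer.read_camera("top")[:,:,::-1]; s=viewer.read_camera("scene")[:,:,::-1]
a=cv2.resize(t[200:320,310:430],None,fx=3.3,fy=3.3); b=cv2.resize(s[150:270,70:190],None,fx=3.3,fy=3.3)
cv2.imwrite("pics/c4.png",np.hstack([a,b]))
E
python3 plan.py "[[376,-299,36,-31,25]]"
```

```text
from [ 377. -299.   61.] yaw -31 t 13.35 w 37.2 g 30.0
[{"dx":-0.001,"dy":-0.001,"dz":0.025,"ax":0.001,"ay":0.0,"az":0.001},{"dx":-0.001,"dy":-0.003,"dz":0.05,"ax":0.001,"ay":0.0,"az":0.002},{"dx":-0.001,"dy":-0.003,"dz":0.05,"ax":0.001,"ay":0.0,"az":0.002}]
```

View pics/c4.png

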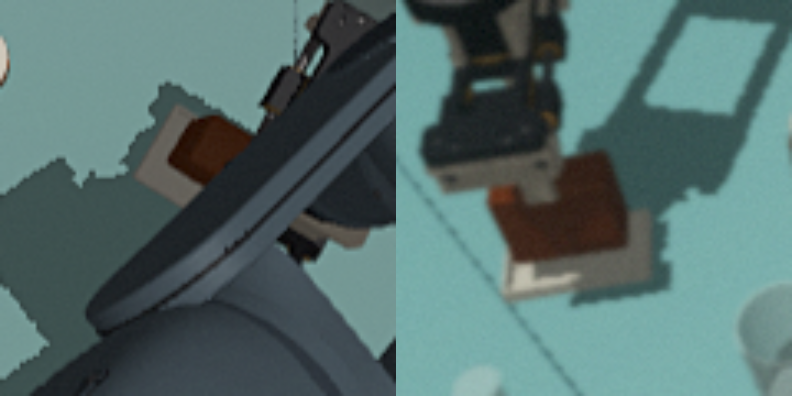

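Run:
```python
from h import *
g=lambda p:(np.array(p)-[396,0])/3.3+[70,150]
print(plane("scene",[g([513,262]),g([627,246])],29.5).round(0))
print(plane("scene",[g([506,294]),g([652,274])],12).round(0))
u=np.array([np.cos(np.radians(59)),np.sin(np.radians(59))]);v=np.array([u[1],-u[0]])
c=np.array([376,-299]);print("expected bottle edge",c-42*u+19*v,c+42*u+19*v,"tray",c-54*u+31*v,c+54*u+31*v)
```

```text
[[ 370. -343.   30.]
 [ 415. -273.   30.]]
[[ 378. -358.   12.]
 [ 436. -269.   12.]]
expected bottle edge [ 370.65457957 -344.78675005] [ 413.91777786 -272.78469679] tray [ 374.76013028 -361.25321456] [ 430.38424237 -268.67914608]
```

The flat bottle hangs level over the oblong tray. Its foot edge measures (370,-343) to (415,-273), where (371,-345) to (414,-273) was expected. I'll lower it.

Call:
apply_moves([
  {"dx":0,"dy":0,"dz":0.012,"ax":0,"ay":0,"az":0},
  {"dx":0,"dy":0,"dz":0.03,"ax":0,"ay":0,"az":0},
  {"dx":0,"dy":0,"dz":0.044,"ax":0,"ay":0,"az":0},
  {"dx":0,"dy":0,"dz":0.05,"ax":0,"ay":0,"az":0},
  {"dx":0,"dy":0,"dz":0.052,"ax":0,"ay":0,"az":0},
])

```text
time_s: 13.85
position: [376.5, -298.0, 34.2]
ee_rot: [[0.511, 0.86, -0.001], [0.86, -0.511, 0.001], [0.001, -0.001, -1.0]]
contact_force: [-4.6, 5.2, 16.4]
width: 37.1
grip_force: 30.0
```

Call:
apply_moves([
  {"dx":0,"dy":0,"dz":0,"ax":0,"ay":0,"az":0},
  {"dx":0,"dy":0,"dz":0,"ax":0,"ay":0,"az":0},
  {"dx":0,"dy":0,"dz":0,"ax":0,"ay":0,"az":0},
])

```text
time_s: 14.15
position: [376.5, -298.0, 34.3]
ee_rot: [[0.511, 0.86, -0.001], [0.86, -0.511, 0.001], [0.0, -0.001, -1.0]]
contact_force: [-2.7, 2.7, 7.5]
width: 37.2
grip_force: 30.0
```

On the floor; open, then go to the jar.

Call:
apply_moves([
  {"dx":0,"dy":0,"dz":0,"ax":0,"ay":0,"az":0},
  {"dx":0,"dy":0,"dz":0,"ax":0,"ay":0,"az":0},
  {"dx":0,"dy":0,"dz":0,"ax":0,"ay":0,"az":0},
  {"dx":0,"dy":0,"dz":0,"ax":0,"ay":0,"az":0},
  {"dx":0,"dy":0,"dz":0,"ax":0,"ay":0,"az":0},
], gripper=1)

```text
time_s: 14.65
position: [376.9, -298.6, 33.7]
ee_rot: [[0.511, 0.86, 0.0], [0.86, -0.511, -0.0], [-0.0, 0.0, -1.0]]
contact_force: [0.1, -0.7, -0.6]
width: 72.5
grip_force: 0.0
```

```bash
python3 plan.py "[[376.5,-298,150,-31,28],[455,-109,150,-15,28],[455,-109,150,-15,28]]"
```

```text
from [ 377. -299.   34.] yaw -31 t 14.65 w 72.5 g 0.0
[{"dx":0.0,"dy":-0.0,"dz":-0.022,"ax":0.0,"ay":0.0,"az":0.0},{"dx":0.0,"dy":-0.0,"dz":-0.08,"ax":0.0,"ay":0.0,"az":0.001},{"dx":0.0,"dy":-0.001,"dz":-0.152,"ax":0.0,"ay":0.0,"az":0.001},{"dx":0.001,"dy":-0.001,"dz":-0.21,"ax":0.0,"ay":0.0,"az":0.001},{"dx":0.001,"dy":-0.001,"dz":-0.233,"ax":0.0,"ay":0.0,"az":0.001}]
[{"dx":0.015,"dy":-0.002,"dz":0.0,"ax":0.0,"ay":0.0,"az":-0.003},{"dx":0.059,"dy":-0.009,"dz":0.0,"ax":0.0,"ay":0.0,"az":-0.013},{"dx":0.125,"dy":-0.019,"dz":0.0,"ax":0.0,"ay":0.0,"az":-0.027},{"dx":0.202,"dy":-0.03,"dz":0.0,"ax":0.0,"ay":0.0,"az":-0.044},{"dx":0.28,"dy":-0.042,"dz":0.0,"ax":0.0,"ay":0.0,"az":-0.061}]
[{"dx":0.066,"dy":0.003,"dz":0.0,"ax":0.0,"ay":0.0,"az":-0.014},{"dx":0.111,"dy":0.005,"dz":0.0,"ax":0.0,"ay":0.0,"az":-0.024},{"dx":0.126,"dy":0.006,"dz":0.0,"ax":0.0,"ay":0.0,"az":-0.027},{"dx":0.126,"dy":0.006,"dz":0.0,"ax":0.0,"ay":0.0,"az":-0.027},{"dx":0.126,"dy":0.006,"dz":0.0,"ax":0.0,"ay":0.0,"az":-0.027}]
[{"dx":0.0,"dy":0.0,"dz":0.0,"ax":0.0,"ay":0.0,"az":0.0}]
```

Call:
apply_moves([
  {"dx":0,"dy":0,"dz":-0.022,"ax":0,"ay":0,"az":0},
  {"dx":0,"dy":0,"dz":-0.08,"ax":0,"ay":0,"az":0},
  {"dx":0,"dy":0,"dz":-0.152,"ax":0,"ay":0,"az":0},
  {"dx":0,"dy":0,"dz":-0.21,"ax":0,"ay":0,"az":0},
  {"dx":0,"dy":0,"dz":-0.233,"ax":0,"ay":0,"az":0},
])

```text
time_s: 15.15
position: [378.1, -300.0, 154.0]
ee_rot: [[0.511, 0.86, 0.004], [0.86, -0.511, -0.005], [-0.002, 0.006, -1.0]]
contact_force: [0.3, -0.4, -1.6]
width: 93.1
grip_force: 0.0
```

Call:
apply_moves([
  {"dx":0.015,"dy":-0.002,"dz":0,"ax":0,"ay":0,"az":-0.003},
  {"dx":0.059,"dy":-0.009,"dz":0,"ax":0,"ay":0,"az":-0.013},
  {"dx":0.125,"dy":-0.019,"dz":0,"ax":0,"ay":0,"az":-0.027},
  {"dx":0.202,"dy":-0.03,"dz":0,"ax":0,"ay":0,"az":-0.044},
  {"dx":0.28,"dy":-0.042,"dz":0,"ax":0,"ay":0,"az":-0.061},
])

```text
time_s: 15.65
position: [429.6, -165.2, 148.4]
ee_rot: [[0.337, 0.942, -0.003], [0.942, -0.337, 0.002], [0.001, -0.003, -1.0]]
contact_force: [0.5, -0.5, -0.8]
width: 92.6
grip_force: 0.0
```

Call:
apply_moves([
  {"dx":0.066,"dy":0.003,"dz":0,"ax":0,"ay":0,"az":-0.014},
  {"dx":0.111,"dy":0.005,"dz":0,"ax":0,"ay":0,"az":-0.024},
  {"dx":0.126,"dy":0.006,"dz":0,"ax":0,"ay":0,"az":-0.027},
  {"dx":0.126,"dy":0.006,"dz":0,"ax":0,"ay":0,"az":-0.027},
  {"dx":0.126,"dy":0.006,"dz":0,"ax":0,"ay":0,"az":-0.027},
])

```text
time_s: 16.15
position: [453.9, -109.6, 149.6]
ee_rot: [[0.257, 0.966, -0.001], [0.966, -0.257, 0.0], [-0.0, -0.001, -1.0]]
contact_force: [-0.0, 0.5, -0.1]
width: 93.0
grip_force: 0.0
```

Call:
apply_moves([
  {"dx":0,"dy":0,"dz":0,"ax":0,"ay":0,"az":0},
  {"dx":0,"dy":0,"dz":0,"ax":0,"ay":0,"az":0},
  {"dx":0,"dy":0,"dz":0,"ax":0,"ay":0,"az":0},
])

```text
time_s: 16.45
position: [454.3, -110.0, 150.3]
ee_rot: [[0.258, 0.966, 0.0], [0.966, -0.258, -0.0], [-0.0, 0.0, -1.0]]
contact_force: [-0.1, -0.2, -0.5]
width: 93.1
grip_force: 0.0
```

```bash
python3 plan.py "[[455,-109,25,-15,30]]"
python3 - <<'E'
from h import *
t=viewer.read_camera("top")[:,:,::-1]; s=viewer.read_camera("scene")[:,:,::-1]
a=cv2.resize(t[180:300,280:400],None,fx=3.3,fy=3.3); b=cv2.resize(s[120:240,110:230],None,fx=3.3,fy=3.3)
cv2.imwrite("pics/c5.png",np.hstack([a,b]))
E
```

```text
from [ 454. -110.  150.] yaw -15 t 16.45 w 93.1 g 0.0
[{"dx":0.0,"dy":0.0,"dz":0.024,"ax":0.0,"ay":0.0,"az":0.0},{"dx":0.001,"dy":0.0,"dz":0.087,"ax":0.0,"ay":0.0,"az":0.0},{"dx":0.001,"dy":0.001,"dz":0.164,"ax":0.0,"ay":0.0,"az":0.0},{"dx":0.002,"dy":0.001,"dz":0.227,"ax":0.0,"ay":0.0,"az":0.0},{"dx":0.002,"dy":0.001,"dz":0.251,"ax":0.0,"ay":0.0,"az":0.0}]
[{"dx":0.0,"dy":0.0,"dz":0.0,"ax":0.0,"ay":0.0,"az":0.0}]
```

View pics/c5.png

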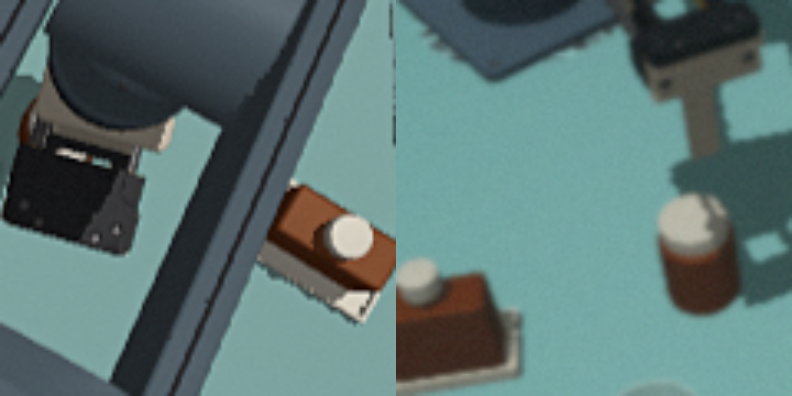

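The flat bottle stands square in its oblong tray, and the gripper is centred over the jar (cap at scene crop (693,223)). I'll descend and grip.

Call:
apply_moves([
  {"dx":0,"dy":0,"dz":0.024,"ax":0,"ay":0,"az":0},
  {"dx":0.001,"dy":0,"dz":0.087,"ax":0,"ay":0,"az":0},
  {"dx":0.001,"dy":0.001,"dz":0.164,"ax":0,"ay":0,"az":0},
  {"dx":0.002,"dy":0.001,"dz":0.227,"ax":0,"ay":0,"az":0},
  {"dx":0.002,"dy":0.001,"dz":0.247,"ax":0,"ay":0,"az":0},
])

```text
time_s: 17.05
position: [452.4, -107.0, 23.4]
ee_rot: [[0.257, 0.966, -0.006], [0.966, -0.257, 0.003], [0.001, -0.006, -1.0]]
contact_force: [-0.2, 0.3, 0.9]
width: 92.9
grip_force: 0.0
```

Call:
apply_moves([
  {"dx":0,"dy":0,"dz":0,"ax":0,"ay":0,"az":0},
  {"dx":0,"dy":0,"dz":0,"ax":0,"ay":0,"az":0},
  {"dx":0,"dy":0,"dz":0,"ax":0,"ay":0,"az":0},
  {"dx":0,"dy":0,"dz":0,"ax":0,"ay":0,"az":0},
  {"dx":0,"dy":0,"dz":0,"ax":0,"ay":0,"az":0},
], gripper=0)

```text
time_s: 17.55
position: [455.5, -108.5, 27.7]
ee_rot: [[0.257, 0.966, 0.001], [0.966, -0.257, -0.001], [-0.0, 0.001, -1.0]]
contact_force: [-1.1, 0.2, 1.1]
width: 57.4
grip_force: 1.0
```

Call:
apply_moves([
  {"dx":0,"dy":0,"dz":0,"ax":0,"ay":0,"az":0},
  {"dx":0,"dy":0,"dz":0,"ax":0,"ay":0,"az":0},
  {"dx":0,"dy":0,"dz":0,"ax":0,"ay":0,"az":0},
  {"dx":0,"dy":0,"dz":0,"ax":0,"ay":0,"az":0},
  {"dx":0,"dy":0,"dz":0,"ax":0,"ay":0,"az":0},
])

```text
time_s: 18.05
position: [455.0, -108.4, 27.4]
ee_rot: [[0.257, 0.966, -0.0], [0.966, -0.257, -0.0], [-0.0, -0.0, -1.0]]
contact_force: [-3.3, 1.5, 7.4]
width: 53.1
grip_force: 30.1
```

```bash
python3 -c "
from h import *
print(sense()['position'],sense()['width'],sense()['grip_force'])"; python3 plan.py "[[454,-110,150,-15,24],[514,393,150,35,31],[514,393,52,35,24]]"
```

```text
[ 455.03407611 -108.35360215   27.42186212] 53.116728728723835 30.075941030227114
from [ 455. -108.   27.] yaw -15 t 18.05 w 53.1 g 30.1
[{"dx":-0.0,"dy":-0.0,"dz":-0.016,"ax":-0.0,"ay":0.0,"az":0.0},{"dx":-0.001,"dy":-0.0,"dz":-0.061,"ax":-0.0,"ay":0.0,"az":0.0},{"dx":-0.002,"dy":-0.001,"dz":-0.123,"ax":-0.0,"ay":0.0,"az":0.0},{"dx":-0.003,"dy":-0.001,"dz":-0.184,"ax":-0.0,"ay":0.0,"az":0.0},{"dx":-0.004,"dy":-0.001,"dz":-0.229,"ax":-0.0,"ay":0.0,"az":0.001}]
[{"dx":-0.0,"dy":-0.0,"dz":-0.016,"ax":0.0,"ay":0.0,"az":0.0},{"dx":0.008,"dy":-0.001,"dz":-0.016,"ax":0.0,"ay":0.0,"az":-0.002},{"dx":0.034,"dy":-0.005,"dz":-0.016,"ax":0.0,"ay":0.0,"az":-0.009},{"dx":0.075,"dy":-0.011,"dz":-0.016,"ax":0.0,"ay":0.0,"az":-0.021},{"dx":0.131,"dy":-0.019,"dz":-0.016,"ax":0.0,"ay":0.0,"az":-0.036}]
[{"dx":0.069,"dy":-0.002,"dz":0.0,"ax":0.0,"ay":0.0,"az":-0.019},{"dx":0.148,"dy":-0.004,"dz":0.0,"ax":0.0,"ay":0.0,"az":-0.041},{"dx":0.236,"dy":-0.007,"dz":0.0,"ax":0.0,"ay":0.0,"az":-0.065},{"dx":0.327,"dy":-0.01,"dz":0.0,"ax":0.0,"ay":0.0,"az":-0.09},{"dx":0.421,"dy":-0.012,"dz":0.0,"ax":0.0,"ay":0.
[... 180 characters left out ...]
.0,"ay":0.0,"az":-0.071},{"dx":0.31,"dy":0.107,"dz":0.0,"ax":0.0,"ay":0.0,"az":-0.09},{"dx":0.363,"dy":0.126,"dz":0.0,"ax":0.0,"ay":0.0,"az":-0.105}]
[{"dx":0.033,"dy":0.026,"dz":0.0,"ax":0.0,"ay":0.0,"az":-0.011},{"dx":0.053,"dy":0.041,"dz":0.0,"ax":0.0,"ay":0.0,"az":-0.018},{"dx":0.06,"dy":0.047,"dz":0.0,"ax":0.0,"ay":0.0,"az":-0.021},{"dx":0.06,"dy":0.047,"dz":0.019,"ax":0.0,"ay":0.0,"az":-0.021},{"dx":0.06,"dy":0.047,"dz":0.068,"ax":0.0,"ay":0.0,"az":-0.021}]
[{"dx":0.0,"dy":0.0,"dz":0.061,"ax":0.0,"ay":0.0,"az":0.0},{"dx":0.0,"dy":0.0,"dz":0.11,"ax":0.0,"ay":0.0,"az":0.0},{"dx":0.0,"dy":0.0,"dz":0.128,"ax":0.0,"ay":0.0,"az":0.0},{"dx":0.0,"dy":0.0,"dz":0.128,"ax":0.0,"ay":0.0,"az":0.0}]
```

Run:
```python
from h import *
t=viewer.read_camera("top")[:,:,::-1]; s=viewer.read_camera("scene")[:,:,::-1]
a=cv2.resize(t[170:270,250:350],None,fx=4,fy=4); b=cv2.resize(s[140:240,150:250],None,fx=4,fy=4)
cv2.imwrite("pics/c6.png",np.hstack([a,b]))
```

```text
(no output)
```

View pics/c6.png

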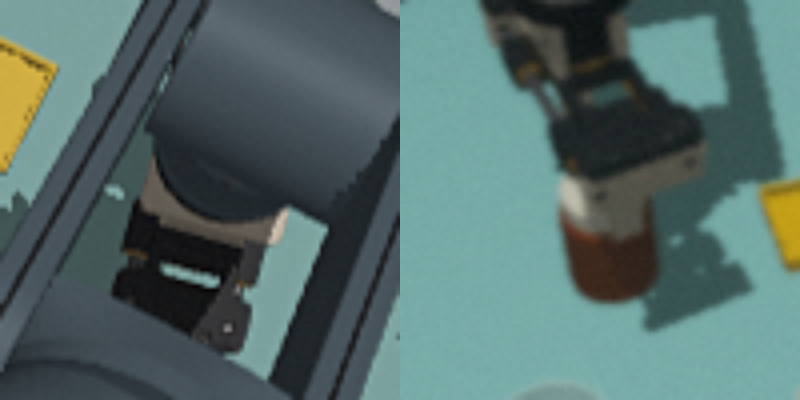

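Run:
```python
from h import *
s=cv2.imread("pics/c6.png")
g=lambda P:((proj("scene",P)-[150,140])*4+[400,0]).round(0)
y=np.array([.966,-.257]);p=np.array([455,-108.4]);x=np.array([.257,.966])
for w in(30,40):
  for k in(-7.5,7.5): print("tip",w,k,g([*(p+w*y+k*x),27.4]),g([*(p+w*y+k*x),60]))
a=np.linspace(0,2*np.pi,60)
for z in(0,62):
  q=g(np.stack([p[0]+30*np.cos(a),p[1]+30*np.sin(a),0*a+z],1)); print("jar z",z,q.min(0),q.max(0))
hsv=cv2.cvtColor(s,cv2.COLOR_BGR2HSV);m=((hsv[...,0]<15)|(hsv[...,0]>170))&(hsv[...,1]>90);m[:,:400]=0;m[:230]=0
m[:, 720:]=0
ys,xs=np.nonzero(m);print("brown",xs.min(),xs.max(),ys.max(), [ (np.nonzero(m[r])[0].min(),np.nonzero(m[r])[0].max()) for r in(250,265,280)])
```

```text
tip 30 -7.5 [[620. 276.]] [[614. 241.]]
tip 30 7.5 [[641. 267.]] [[636. 233.]]
tip 40 -7.5 [[626. 286.]] [[620. 252.]]
tip 40 7.5 [[647. 278.]] [[642. 243.]]
jar z 0 [573. 236.] [663. 303.]
jar z 62 [560. 171.] [654. 239.]
brown 566 652 298 [(np.int64(570), np.int64(651)), (np.int64(574), np.int64(652)), (np.int64(578), np.int64(645))]
```

Run:
```python
from h import *
for z in(150,165,180,190):
  print(z,[((proj("scene",[358+.633*s*52,275+.774*s*52,z])-[220,40])*3.3+[396,0]).round(0).tolist() for s in(-1,1)])
```

```text
150 [[[542.0, 168.0]], [[657.0, 163.0]]]
165 [[[543.0, 154.0]], [[658.0, 149.0]]]
180 [[[543.0, 139.0]], [[659.0, 134.0]]]
190 [[[543.0, 129.0]], [[660.0, 123.0]]]
```

The check paid off. The fingertips really sit about 30 mm higher than the reported TCP z, at around z=58 in this view, so the jar is held by its cap (width 53 mm). I'll open, lower 16 mm and regrip on the body.

Call:
apply_moves([
  {"dx":0,"dy":0,"dz":0,"ax":0,"ay":0,"az":0},
  {"dx":0,"dy":0,"dz":0,"ax":0,"ay":0,"az":0},
  {"dx":0,"dy":0,"dz":0,"ax":0,"ay":0,"az":0},
  {"dx":0,"dy":0,"dz":0,"ax":0,"ay":0,"az":0},
  {"dx":0,"dy":0,"dz":0,"ax":0,"ay":0,"az":0},
], gripper=1)

```text
time_s: 18.65
position: [455.3, -108.4, 26.7]
ee_rot: [[0.257, 0.966, 0.0], [0.966, -0.257, 0.0], [0.0, 0.0, -1.0]]
contact_force: [-0.5, -0.6, 0.6]
width: 89.1
grip_force: 0.0
```

Call:
apply_moves([
  {"dx":0,"dy":0,"dz":0,"ax":0,"ay":0,"az":0},
  {"dx":0,"dy":0,"dz":0.008,"ax":0,"ay":0,"az":0},
  {"dx":0,"dy":0,"dz":0.018,"ax":0,"ay":0,"az":0},
  {"dx":0,"dy":0,"dz":0.028,"ax":0,"ay":0,"az":0},
  {"dx":0,"dy":0,"dz":0.032,"ax":0,"ay":0,"az":0},
])

```text
time_s: 19.15
position: [454.7, -108.1, 10.0]
ee_rot: [[0.257, 0.966, -0.001], [0.966, -0.257, 0.001], [0.0, -0.001, -1.0]]
contact_force: [-0.3, 0.1, 0.5]
width: 92.8
grip_force: 0.0
```

Call:
apply_moves([
  {"dx":0,"dy":0,"dz":0,"ax":0,"ay":0,"az":0},
  {"dx":0,"dy":0,"dz":0,"ax":0,"ay":0,"az":0},
  {"dx":0,"dy":0,"dz":0,"ax":0,"ay":0,"az":0},
  {"dx":0,"dy":0,"dz":0,"ax":0,"ay":0,"az":0},
  {"dx":0,"dy":0,"dz":0,"ax":0,"ay":0,"az":0},
], gripper=0)

```text
time_s: 19.65
position: [454.9, -108.2, 10.9]
ee_rot: [[0.257, 0.966, -0.0], [0.966, -0.257, 0.0], [0.0, -0.001, -1.0]]
contact_force: [-0.7, 0.2, 1.3]
width: 59.2
grip_force: 30.0
```

Call:
apply_moves([
  {"dx":0,"dy":0,"dz":0,"ax":0,"ay":0,"az":0},
  {"dx":0,"dy":0,"dz":0,"ax":0,"ay":0,"az":0},
  {"dx":0,"dy":0,"dz":0,"ax":0,"ay":0,"az":0},
  {"dx":0,"dy":0,"dz":0,"ax":0,"ay":0,"az":0},
  {"dx":0,"dy":0,"dz":0,"ax":0,"ay":0,"az":0},
])

```text
time_s: 20.15
position: [454.9, -108.2, 10.9]
ee_rot: [[0.257, 0.966, -0.0], [0.966, -0.257, 0.0], [0.0, -0.001, -1.0]]
contact_force: [-3.0, 1.0, 5.6]
width: 58.8
grip_force: 30.0
```

```bash
python3 plan.py "[[455,-108,140,-15,24],[514,393,140,35,31],[514,393,36,35,24]]"
```

```text
from [ 455. -108.   11.] yaw -15 t 20.15 w 58.8 g 30.0
[{"dx":0.0,"dy":-0.0,"dz":-0.017,"ax":-0.0,"ay":-0.0,"az":0.0},{"dx":0.0,"dy":-0.0,"dz":-0.065,"ax":-0.0,"ay":-0.0,"az":0.0},{"dx":0.0,"dy":-0.0,"dz":-0.129,"ax":-0.0,"ay":-0.0,"az":0.0},{"dx":0.0,"dy":-0.0,"dz":-0.194,"ax":-0.0,"ay":-0.0,"az":0.0},{"dx":0.0,"dy":-0.0,"dz":-0.241,"ax":-0.0,"ay":-0.0,"az":0.001}]
[{"dx":0.0,"dy":-0.0,"dz":-0.017,"ax":0.0,"ay":0.0,"az":0.0},{"dx":0.009,"dy":-0.001,"dz":-0.017,"ax":0.0,"ay":0.0,"az":-0.002},{"dx":0.034,"dy":-0.005,"dz":-0.017,"ax":0.0,"ay":0.0,"az":-0.009},{"dx":0.075,"dy":-0.011,"dz":-0.017,"ax":0.0,"ay":0.0,"az":-0.021},{"dx":0.13,"dy":-0.019,"dz":-0.017,"ax":0.0,"ay":0.0,"az":-0.036}]
[{"dx":0.069,"dy":-0.002,"dz":0.0,"ax":0.0,"ay":0.0,"az":-0.019},{"dx":0.148,"dy":-0.005,"dz":0.0,"ax":0.0,"ay":0.0,"az":-0.041},{"dx":0.235,"dy":-0.007,"dz":0.0,"ax":0.0,"ay":0.0,"az":-0.065},{"dx":0.326,"dy":-0.01,"dz":0.0,"ax":0.0,"ay":0.0,"az":-0.09},{"dx":0.419,"dy":-0.013,"dz":0.0,"ax":0.0,"ay":0.0,"az":-0.115}]
[{"dx":0.087,"dy":0.03,"dz":0.0,"ax":0.0,"ay":0.0,"az":-0.025},{"dx":0.169,"dy":0.058,"dz":0.0,"ax":0.0,"ay":0.0,"az":-0.049},{"dx":0.243,"dy":0.084,"dz":0.0,"ax":0.0,"ay":0.0,"az":-0.071},{"dx":0.308,"dy":0.106,"dz":0.0,"ax":0.0,"ay":0.0,"az":-0.09},{"dx":0.361,"dy":0.125,"dz":0.0,"ax":0.0,"ay":0.0,"az":-0.105}]
[{"dx":0.033,"dy":0.026,"dz":0.0,"ax":0.0,"ay":0.0,"az":-0.011},{"dx":0.053,"dy":0.041,"dz":0.0,"ax":0.0,"ay":0.0,"az":-0.018},{"dx":0.06,"dy":0.046,"dz":0.0,"ax":0.0,"ay":0.0,"az":-0.021},{"dx":0.06,"dy":0.046,"dz":0.02,"ax":0.0,"ay":0.0,"az":-0.021},{"dx":0.06,"dy":0.046,"dz":0.072,"ax":0.0,"ay":0.0,"az":-0.021}]
[{"dx":0.0,"dy":0.0,"dz":0.064,"ax":0.0,"ay":0.0,"az":0.0},{"dx":0.0,"dy":0.0,"dz":0.116,"ax":0.0,"ay":0.0,"az":0.0},{"dx":0.0,"dy":0.0,"dz":0.136,"ax":0.0,"ay":0.0,"az":0.0},{"dx":0.0,"dy":0.0,"dz":0.136,"ax":0.0,"ay":0.0,"az":0.0}]
```

Call:
apply_moves([
  {"dx":0,"dy":0,"dz":-0.017,"ax":0,"ay":0,"az":0},
  {"dx":0,"dy":0,"dz":-0.065,"ax":0,"ay":0,"az":0},
  {"dx":0,"dy":0,"dz":-0.129,"ax":0,"ay":0,"az":0},
  {"dx":0,"dy":0,"dz":-0.194,"ax":0,"ay":0,"az":0},
  {"dx":0,"dy":0,"dz":-0.241,"ax":0,"ay":0,"az":0},
])

```text
time_s: 20.65
position: [456.2, -108.8, 133.6]
ee_rot: [[0.257, 0.966, 0.003], [0.966, -0.257, -0.001], [-0.0, 0.003, -1.0]]
contact_force: [0.3, -0.3, -3.3]
width: 58.9
grip_force: 30.0
```

Call:
apply_moves([
  {"dx":0,"dy":0,"dz":-0.017,"ax":0,"ay":0,"az":0},
  {"dx":0.009,"dy":-0.001,"dz":-0.017,"ax":0,"ay":0,"az":-0.002},
  {"dx":0.034,"dy":-0.005,"dz":-0.017,"ax":0,"ay":0,"az":-0.009},
  {"dx":0.075,"dy":-0.011,"dz":-0.017,"ax":0,"ay":0,"az":-0.021},
  {"dx":0.13,"dy":-0.019,"dz":-0.017,"ax":0,"ay":0,"az":-0.036},
])

```text
time_s: 21.15
position: [461.6, -41.8, 137.9]
ee_rot: [[0.145, 0.989, -0.003], [0.989, -0.145, 0.001], [0.001, -0.003, -1.0]]
contact_force: [-0.1, -0.1, -2.5]
width: 58.9
grip_force: 30.0
```

Call:
apply_moves([
  {"dx":0.069,"dy":-0.002,"dz":0,"ax":0,"ay":0,"az":-0.019},
  {"dx":0.148,"dy":-0.005,"dz":0,"ax":0,"ay":0,"az":-0.041},
  {"dx":0.235,"dy":-0.007,"dz":0,"ax":0,"ay":0,"az":-0.065},
  {"dx":0.326,"dy":-0.01,"dz":0,"ax":0,"ay":0,"az":-0.09},
  {"dx":0.419,"dy":-0.013,"dz":0,"ax":0,"ay":0,"az":-0.115},
])

```text
time_s: 21.65
position: [485.2, 167.6, 137.8]
ee_rot: [[-0.217, 0.976, -0.003], [0.976, 0.217, -0.0], [0.001, -0.003, -1.0]]
contact_force: [0.6, -0.6, -2.9]
width: 58.8
grip_force: 30.0
```

Call:
apply_moves([
  {"dx":0.087,"dy":0.03,"dz":0,"ax":0,"ay":0,"az":-0.025},
  {"dx":0.169,"dy":0.058,"dz":0,"ax":0,"ay":0,"az":-0.049},
  {"dx":0.243,"dy":0.084,"dz":0,"ax":0,"ay":0,"az":-0.071},
  {"dx":0.308,"dy":0.106,"dz":0,"ax":0,"ay":0,"az":-0.09},
  {"dx":0.361,"dy":0.125,"dz":0,"ax":0,"ay":0,"az":-0.105},
])

```text
time_s: 22.15
position: [507.3, 357.5, 137.1]
ee_rot: [[-0.522, 0.853, -0.004], [0.853, 0.522, -0.001], [0.001, -0.004, -1.0]]
contact_force: [0.8, -0.1, -2.0]
width: 58.7
grip_force: 30.0
```

Call:
apply_moves([
  {"dx":0.033,"dy":0.026,"dz":0,"ax":0,"ay":0,"az":-0.011},
  {"dx":0.053,"dy":0.041,"dz":0,"ax":0,"ay":0,"az":-0.018},
  {"dx":0.06,"dy":0.046,"dz":0,"ax":0,"ay":0,"az":-0.021},
  {"dx":0.06,"dy":0.046,"dz":0.02,"ax":0,"ay":0,"az":-0.021},
  {"dx":0.06,"dy":0.046,"dz":0.072,"ax":0,"ay":0,"az":-0.021},
])

```text
time_s: 22.65
position: [515.3, 392.4, 105.2]
ee_rot: [[-0.572, 0.82, 0.004], [0.82, 0.572, 0.002], [-0.001, 0.005, -1.0]]
contact_force: [0.6, 1.3, -3.0]
width: 58.9
grip_force: 30.0
```

Call:
apply_moves([
  {"dx":0,"dy":0,"dz":0.064,"ax":0,"ay":0,"az":0},
  {"dx":0,"dy":0,"dz":0.11,"ax":0,"ay":0,"az":0},
  {"dx":0,"dy":0,"dz":0.13,"ax":0,"ay":0,"az":0},
  {"dx":0,"dy":0,"dz":0.13,"ax":0,"ay":0,"az":0},
  {"dx":0,"dy":0,"dz":0.13,"ax":0,"ay":0,"az":0},
])

```text
time_s: 23.15
position: [514.5, 392.1, 39.7]
ee_rot: [[-0.572, 0.82, 0.001], [0.82, 0.572, 0.0], [-0.0, 0.001, -1.0]]
contact_force: [0.4, -0.6, -1.8]
width: 58.9
grip_force: 30.0
```

Run:
```python
from h import *
t=viewer.read_camera("top")[:,:,::-1]; s=viewer.read_camera("scene")[:,:,::-1]
a=cv2.resize(t[140:240,40:140],None,fx=4,fy=4); b=cv2.resize(s[70:170,280:380],None,fx=4,fy=4)
cv2.imwrite("pics/c7.png",np.hstack([a,b]))
S=sense();print(S['position'],S['width'])
```

```text
[514.98110149 392.6589814   40.50927936] 58.91762560943806
```

View pics/c7.png

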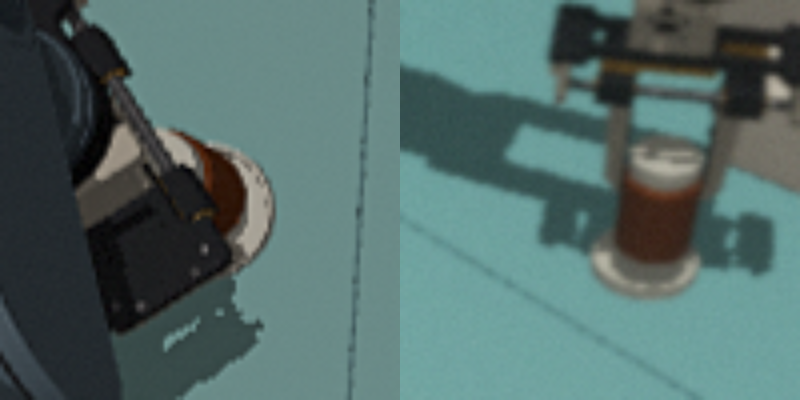

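Run:
```python
from h import *
g=lambda P:((proj("scene",P)-[280,70])*4+[400,0]).round(0)
a=np.linspace(0,2*np.pi,90)
for c,r,z in(((514,393),42,12),((514,393),42,0),((515,392.7),30,29.6)):
    q=g(np.stack([c[0]+r*np.cos(a),c[1]+r*np.sin(a),0*a+z],1)); print(z,q.min(0),q.max(0))
```

```text
12 [592. 223.] [700. 288.]
0 [590. 235.] [697. 300.]
29.6 [611. 215.] [689. 261.]
```

The jar hangs upright over its tray, which spans columns 591–700 as predicted, and the jar is centred to within about 3 mm. I'll lower and release it.

Call:
apply_moves([
  {"dx":0,"dy":-0.002,"dz":0.012,"ax":0,"ay":0,"az":0},
  {"dx":0,"dy":-0.003,"dz":0.03,"ax":0,"ay":0,"az":0},
  {"dx":0,"dy":-0.003,"dz":0.044,"ax":0,"ay":0,"az":0},
  {"dx":0,"dy":-0.003,"dz":0.05,"ax":0,"ay":0,"az":0},
  {"dx":0,"dy":-0.003,"dz":0.052,"ax":0,"ay":0,"az":0},
])

```text
time_s: 23.75
position: [511.6, 391.1, 13.8]
ee_rot: [[-0.573, 0.819, -0.001], [0.819, 0.573, -0.001], [0.0, -0.002, -1.0]]
contact_force: [-6.1, -3.5, 14.7]
width: 58.7
grip_force: 30.0
```

Call:
apply_moves([
  {"dx":0,"dy":0,"dz":0,"ax":0,"ay":0,"az":0},
  {"dx":0,"dy":0,"dz":0,"ax":0,"ay":0,"az":0},
  {"dx":0,"dy":0,"dz":0,"ax":0,"ay":0,"az":0},
])

```text
time_s: 24.05
position: [511.6, 391.1, 13.8]
ee_rot: [[-0.573, 0.819, -0.001], [0.819, 0.573, -0.001], [-0.0, -0.002, -1.0]]
contact_force: [-4.5, -1.5, 8.9]
width: 58.8
grip_force: 30.0
```

Call:
apply_moves([
  {"dx":0,"dy":0,"dz":0,"ax":0,"ay":0,"az":0},
  {"dx":0,"dy":0,"dz":0,"ax":0,"ay":0,"az":0},
  {"dx":0,"dy":0,"dz":0,"ax":0,"ay":0,"az":0},
  {"dx":0,"dy":0,"dz":0,"ax":0,"ay":0,"az":0},
  {"dx":0,"dy":0,"dz":0,"ax":0,"ay":0,"az":0},
], gripper=1)

```text
time_s: 24.55
position: [512.5, 391.5, 12.6]
ee_rot: [[-0.573, 0.82, -0.0], [0.82, 0.573, -0.0], [0.0, -0.0, -1.0]]
contact_force: [0.2, -0.8, 0.2]
width: 91.4
grip_force: 0.0
```

```bash
python3 plan.py "[[511.6,391.1,125,35,28],[448,113,125,15,30],[448,113,125,15,30]]"
```

```text
from [513. 391.  13.] yaw 35 t 24.55 w 91.4 g 0.0
[{"dx":0.0,"dy":-0.0,"dz":-0.021,"ax":-0.0,"ay":-0.0,"az":-0.0},{"dx":0.0,"dy":-0.001,"dz":-0.078,"ax":-0.0,"ay":-0.0,"az":-0.0},{"dx":0.0,"dy":-0.001,"dz":-0.147,"ax":-0.0,"ay":-0.0,"az":-0.0},{"dx":0.0,"dy":-0.002,"dz":-0.203,"ax":-0.0,"ay":-0.0,"az":-0.0},{"dx":0.0,"dy":-0.002,"dz":-0.225,"ax":-0.0,"ay":-0.0,"az":-0.0}]
[{"dx":-0.009,"dy":-0.01,"dz":0.0,"ax":0.0,"ay":0.0,"az":0.003},{"dx":-0.037,"dy":-0.04,"dz":0.0,"ax":0.0,"ay":0.0,"az":0.011},{"dx":-0.079,"dy":-0.087,"dz":0.0,"ax":0.0,"ay":0.0,"az":0.023},{"dx":-0.132,"dy":-0.146,"dz":0.0,"ax":0.0,"ay":0.0,"az":0.038},{"dx":-0.191,"dy":-0.212,"dz":0.0,"ax":0.0,"ay":0.0,"az":0.056}]
[{"dx":-0.07,"dy":-0.054,"dz":0.0,"ax":0.0,"ay":0.0,"az":0.017},{"dx":-0.132,"dy":-0.103,"dz":0.0,"ax":0.0,"ay":0.0,"az":0.033},{"dx":-0.182,"dy":-0.142,"dz":0.0,"ax":0.0,"ay":0.0,"az":0.045},{"dx":-0.214,"dy":-0.167,"dz":0.0,"ax":0.0,"ay":0.0,"az":0.053},{"dx":-0.225,"dy":-0.175,"dz":0.0,"ax":0.0,"ay":0.0,"az":0.056}]
[{"dx":0.0,"dy":0.0,"dz":0.0,"ax":0.0,"ay":0.0,"az":0.0},{"dx":0.0,"dy":0.0,"dz":0.0,"ax":0.0,"ay":0.0,"az":0.0},{"dx":0.0,"dy":0.0,"dz":0.0,"ax":0.0,"ay":0.0,"az":0.0}]
```

Call:
apply_moves([
  {"dx":0,"dy":0,"dz":-0.021,"ax":0,"ay":0,"az":0},
  {"dx":0,"dy":0,"dz":-0.078,"ax":0,"ay":0,"az":0},
  {"dx":0,"dy":0,"dz":-0.147,"ax":0,"ay":0,"az":0},
  {"dx":0,"dy":0,"dz":-0.203,"ax":0,"ay":0,"az":0},
  {"dx":0,"dy":0,"dz":-0.225,"ax":0,"ay":0,"az":0},
])

```text
time_s: 25.05
position: [514.4, 392.5, 129.7]
ee_rot: [[-0.573, 0.819, 0.006], [0.819, 0.573, 0.003], [-0.001, 0.006, -1.0]]
contact_force: [0.3, -0.2, 0.3]
width: 93.0
grip_force: 0.0
```

Call:
apply_moves([
  {"dx":-0.009,"dy":-0.01,"dz":0,"ax":0,"ay":0,"az":0.003},
  {"dx":-0.037,"dy":-0.04,"dz":0,"ax":0,"ay":0,"az":0.011},
  {"dx":-0.079,"dy":-0.087,"dz":0,"ax":0,"ay":0,"az":0.023},
  {"dx":-0.132,"dy":-0.146,"dz":0,"ax":0,"ay":0,"az":0.038},
  {"dx":-0.191,"dy":-0.212,"dz":0,"ax":0,"ay":0,"az":0.056},
])

```text
time_s: 25.55
position: [478.5, 250.9, 123.1]
ee_rot: [[-0.42, 0.908, -0.003], [0.908, 0.42, -0.001], [0.0, -0.003, -1.0]]
contact_force: [0.6, -1.3, 0.9]
width: 93.2
grip_force: 0.0
```

Call:
apply_moves([
  {"dx":-0.07,"dy":-0.054,"dz":0,"ax":0,"ay":0,"az":0.017},
  {"dx":-0.132,"dy":-0.103,"dz":0,"ax":0,"ay":0,"az":0.033},
  {"dx":-0.182,"dy":-0.142,"dz":0,"ax":0,"ay":0,"az":0.045},
  {"dx":-0.214,"dy":-0.167,"dz":0,"ax":0,"ay":0,"az":0.053},
  {"dx":-0.225,"dy":-0.175,"dz":0,"ax":0,"ay":0,"az":0.056},
])

```text
time_s: 26.05
position: [446.3, 111.7, 123.8]
ee_rot: [[-0.252, 0.968, -0.003], [0.968, 0.252, -0.0], [0.0, -0.003, -1.0]]
contact_force: [0.8, -0.4, -0.5]
width: 93.0
grip_force: 0.0
```

Call:
apply_moves([
  {"dx":0,"dy":0,"dz":0,"ax":0,"ay":0,"az":0},
  {"dx":0,"dy":0,"dz":0,"ax":0,"ay":0,"az":0},
  {"dx":0,"dy":0,"dz":0,"ax":0,"ay":0,"az":0},
])

```text
time_s: 26.35
position: [448.3, 114.5, 125.0]
ee_rot: [[-0.257, 0.966, -0.001], [0.966, 0.257, 0.0], [0.0, -0.0, -1.0]]
contact_force: [0.1, 0.8, 0.4]
width: 93.0
grip_force: 0.0
```

```bash
python3 plan.py "[[448,113.3,11,15,26]]"
python3 - <<'E'
from h import *
t=viewer.read_camera("top")[:,:,::-1]; s=viewer.read_camera("scene")[:,:,::-1]
a=cv2.resize(t[140:260,50:170],None,fx=3.3,fy=3.3); b=cv2.resize(s[70:190,210:330],None,fx=3.3,fy=3.3)
cv2.imwrite("pics/c8.png",np.hstack([a,b])); cv2.imwrite("pics/s8.png",s)
E
```

```text
from [448. 114. 125.] yaw 15 t 26.35 w 93.0 g 0.0
[{"dx":-0.0,"dy":-0.0,"dz":0.022,"ax":-0.0,"ay":-0.0,"az":-0.0},{"dx":-0.001,"dy":-0.0,"dz":0.079,"ax":-0.0,"ay":-0.0,"az":-0.0},{"dx":-0.001,"dy":-0.001,"dz":0.149,"ax":-0.0,"ay":-0.0,"az":-0.0},{"dx":-0.002,"dy":-0.001,"dz":0.206,"ax":-0.0,"ay":-0.0,"az":-0.001},{"dx":-0.002,"dy":-0.001,"dz":0.228,"ax":-0.0,"ay":-0.0,"az":-0.001}]
[{"dx":0.0,"dy":0.0,"dz":0.0,"ax":0.0,"ay":0.0,"az":0.0}]
```

View pics/c8.png

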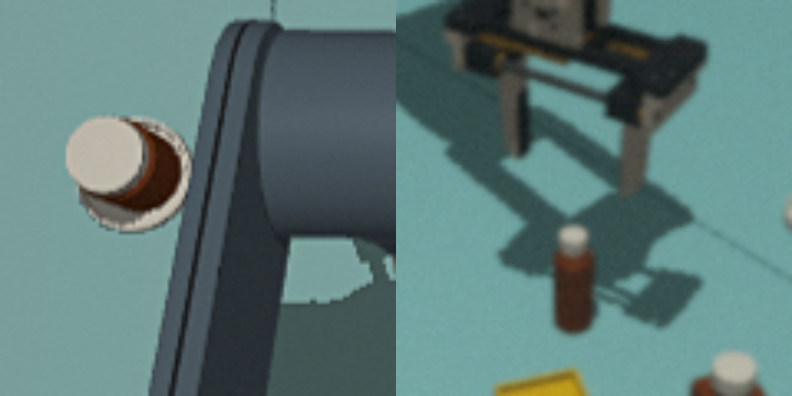

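The jar stands in its tray, and the fingertip midpoint (573,175) is centred over the slim bottle's cap at column 573. I'll descend and grip.

Call:
apply_moves([
  {"dx":0,"dy":0,"dz":0.022,"ax":0,"ay":0,"az":0},
  {"dx":-0.001,"dy":0,"dz":0.079,"ax":0,"ay":0,"az":0},
  {"dx":-0.001,"dy":-0.001,"dz":0.149,"ax":0,"ay":0,"az":0},
  {"dx":-0.002,"dy":-0.001,"dz":0.206,"ax":0,"ay":0,"az":0},
  {"dx":-0.002,"dy":-0.001,"dz":0.226,"ax":0,"ay":0,"az":0},
])

```text
time_s: 26.95
position: [445.4, 112.7, 9.2]
ee_rot: [[-0.256, 0.967, -0.006], [0.967, 0.256, -0.0], [0.001, -0.005, -1.0]]
contact_force: [-0.0, -0.5, 0.5]
width: 93.1
grip_force: 0.0
```

Call:
apply_moves([
  {"dx":0,"dy":0,"dz":0,"ax":0,"ay":0,"az":0},
  {"dx":0,"dy":0,"dz":0,"ax":0,"ay":0,"az":0},
  {"dx":0,"dy":0,"dz":0,"ax":0,"ay":0,"az":0},
  {"dx":0,"dy":0,"dz":0,"ax":0,"ay":0,"az":0},
  {"dx":0,"dy":0,"dz":0,"ax":0,"ay":0,"az":0},
], gripper=0)

```text
time_s: 27.45
position: [448.9, 112.5, 13.2]
ee_rot: [[-0.256, 0.967, 0.002], [0.967, 0.256, 0.0], [-0.0, 0.002, -1.0]]
contact_force: [-0.8, 0.4, 0.5]
width: 57.6
grip_force: 0.0
```

Call:
apply_moves([
  {"dx":0,"dy":0,"dz":0,"ax":0,"ay":0,"az":0},
  {"dx":0,"dy":0,"dz":0,"ax":0,"ay":0,"az":0},
  {"dx":0,"dy":0,"dz":0,"ax":0,"ay":0,"az":0},
  {"dx":0,"dy":0,"dz":0,"ax":0,"ay":0,"az":0},
  {"dx":0,"dy":0,"dz":0,"ax":0,"ay":0,"az":0},
])

```text
time_s: 27.95
position: [448.2, 112.5, 12.4]
ee_rot: [[-0.256, 0.967, 0.0], [0.967, 0.256, -0.0], [-0.0, 0.0, -1.0]]
contact_force: [-0.4, -0.1, 3.1]
width: 35.1
grip_force: 30.0
```

```bash
python3 plan.py "[[448,113.5,125,15,24],[647,-82,125,0,28],[647,-82,36,0,22]]"
```

```text
from [448. 112.  12.] yaw 15 t 27.95 w 35.1 g 30.0
[{"dx":0.0,"dy":0.0,"dz":-0.021,"ax":0.0,"ay":0.0,"az":-0.0},{"dx":0.001,"dy":0.0,"dz":-0.078,"ax":0.0,"ay":0.0,"az":-0.0},{"dx":0.001,"dy":0.0,"dz":-0.147,"ax":0.0,"ay":0.0,"az":-0.001},{"dx":0.002,"dy":0.0,"dz":-0.204,"ax":0.0,"ay":0.0,"az":-0.001},{"dx":0.002,"dy":0.0,"dz":-0.225,"ax":0.0,"ay":0.0,"az":-0.001}]
[{"dx":-0.012,"dy":0.007,"dz":0.0,"ax":0.0,"ay":0.0,"az":0.002},{"dx":-0.046,"dy":0.027,"dz":0.0,"ax":0.0,"ay":0.0,"az":0.008},{"dx":-0.099,"dy":0.058,"dz":0.0,"ax":0.0,"ay":0.0,"az":0.017},{"dx":-0.166,"dy":0.098,"dz":0.0,"ax":0.0,"ay":0.0,"az":0.029},{"dx":-0.24,"dy":0.142,"dz":0.0,"ax":0.0,"ay":0.0,"az":0.042}]
[{"dx":-0.068,"dy":0.053,"dz":0.0,"ax":0.0,"ay":0.0,"az":0.013},{"dx":-0.129,"dy":0.101,"dz":0.0,"ax":0.0,"ay":0.0,"az":0.024},{"dx":-0.178,"dy":0.139,"dz":0.0,"ax":0.0,"ay":0.0,"az":0.034},{"dx":-0.209,"dy":0.163,"dz":0.0,"ax":0.0,"ay":0.0,"az":0.04},{"dx":-0.22,"dy":0.172,"dz":0.0,"ax":0.0,"ay":0.0,"az":0.042}]
[{"dx":0.0,"dy":0.0,"dz":0.017,"ax":0.0,"ay":0.0,"az":0.0},{"dx":0.0,"dy":0.0,"dz":0.061,"ax":0.0,"ay":0.0,"az":0.0},{"dx":0.0,"dy":0.0,"dz":0.117,"ax":0.0,"ay":0.0,"az":0.0},{"dx":0.0,"dy":0.0,"dz":0.161,"ax":0.0,"ay":0.0,"az":0.0},{"dx":0.0,"dy":0.0,"dz":0.178,"ax":0.0,"ay":0.0,"az":0.0}]
[{"dx":0.0,"dy":0.0,"dz":0.0,"ax":0.0,"ay":0.0,"az":0.0}]
```

Call:
apply_moves([
  {"dx":0,"dy":0,"dz":-0.021,"ax":0,"ay":0,"az":0},
  {"dx":0,"dy":0,"dz":-0.078,"ax":0,"ay":0,"az":0},
  {"dx":0,"dy":0,"dz":-0.147,"ax":0,"ay":0,"az":0},
  {"dx":0,"dy":0,"dz":-0.204,"ax":0,"ay":0,"az":0},
  {"dx":0,"dy":0,"dz":-0.225,"ax":0,"ay":0,"az":0},
])

```text
time_s: 28.45
position: [449.9, 112.6, 128.0]
ee_rot: [[-0.256, 0.967, 0.005], [0.967, 0.256, 0.0], [-0.001, 0.005, -1.0]]
contact_force: [1.1, 0.4, -1.2]
width: 35.1
grip_force: 30.0
```

Call:
apply_moves([
  {"dx":-0.012,"dy":0.007,"dz":0,"ax":0,"ay":0,"az":0.002},
  {"dx":-0.046,"dy":0.027,"dz":0,"ax":0,"ay":0,"az":0.008},
  {"dx":-0.099,"dy":0.058,"dz":0,"ax":0,"ay":0,"az":0.017},
  {"dx":-0.166,"dy":0.098,"dz":0,"ax":0,"ay":0,"az":0.029},
  {"dx":-0.24,"dy":0.142,"dz":0,"ax":0,"ay":0,"az":0.042},
])

```text
time_s: 28.95
position: [547.7, 12.8, 122.6]
ee_rot: [[-0.124, 0.992, -0.003], [0.992, 0.124, 0.0], [0.001, -0.003, -1.0]]
contact_force: [0.4, 0.3, -1.3]
width: 35.4
grip_force: 30.0
```

Call:
apply_moves([
  {"dx":-0.068,"dy":0.053,"dz":0,"ax":0,"ay":0,"az":0.013},
  {"dx":-0.129,"dy":0.101,"dz":0,"ax":0,"ay":0,"az":0.024},
  {"dx":-0.178,"dy":0.139,"dz":0,"ax":0,"ay":0,"az":0.034},
  {"dx":-0.209,"dy":0.163,"dz":0,"ax":0,"ay":0,"az":0.04},
  {"dx":-0.22,"dy":0.172,"dz":0,"ax":0,"ay":0,"az":0.042},
])

```text
time_s: 29.45
position: [647.1, -86.9, 121.4]
ee_rot: [[0.009, 1.0, -0.004], [1.0, -0.009, 0.0], [0.0, -0.004, -1.0]]
contact_force: [-0.8, 0.8, -1.0]
width: 35.0
grip_force: 30.0
```

Call:
apply_moves([
  {"dx":0,"dy":0,"dz":0.017,"ax":0,"ay":0,"az":0},
  {"dx":0,"dy":0,"dz":0.061,"ax":0,"ay":0,"az":0},
  {"dx":0,"dy":0,"dz":0.117,"ax":0,"ay":0,"az":0},
  {"dx":0,"dy":0,"dz":0.155,"ax":0,"ay":0,"az":0},
  {"dx":0,"dy":0,"dz":0.17,"ax":0,"ay":0,"az":0},
])

```text
time_s: 29.95
position: [643.5, -82.1, 36.3]
ee_rot: [[0.004, 1.0, -0.006], [1.0, -0.004, 0.002], [0.002, -0.006, -1.0]]
contact_force: [0.1, -0.1, -1.1]
width: 35.1
grip_force: 30.0
```

Call:
apply_moves([
  {"dx":0,"dy":0,"dz":0,"ax":0,"ay":0,"az":0},
  {"dx":0,"dy":0,"dz":0,"ax":0,"ay":0,"az":0},
  {"dx":0,"dy":0,"dz":0,"ax":0,"ay":0,"az":0},
  {"dx":0,"dy":0,"dz":0,"ax":0,"ay":0,"az":0},
])

```text
time_s: 30.35
position: [647.4, -83.8, 41.1]
ee_rot: [[0.005, 1.0, 0.002], [1.0, -0.005, -0.001], [-0.001, 0.002, -1.0]]
contact_force: [1.0, 0.7, -0.7]
width: 35.3
grip_force: 30.0
```

Run:
```python
from h import *
t=viewer.read_camera("top")[:,:,::-1]; s=viewer.read_camera("scene")[:,:,::-1]
a=cv2.resize(t[90:190,235:335],None,fx=4,fy=4); b=cv2.resize(s[170:270,210:310],None,fx=4,fy=4)
cv2.imwrite("pics/c9.png",np.hstack([a,b]))
S=sense();print(S['position'],S['width'])
g=lambda P:((proj("scene",P)-[210,170])*4+[400,0]).round(0)
q=np.linspace(0,2*np.pi,90)
p=S['position']
for c,r,z in(((647,-82),30,12),(p[:2],18,p[2]-12.4)):
    k=g(np.stack([c[0]+r*np.cos(q),c[1]+r*np.sin(q),0*q+z],1)); print(z,k.min(0),k.max(0))
```

```text
[647.09578441 -83.79306286  40.69146028] 35.11204757643046
12 [553. 248.] [652. 329.]
28.291460280300996 [570. 248.] [631. 297.]
```

View pics/c9.png

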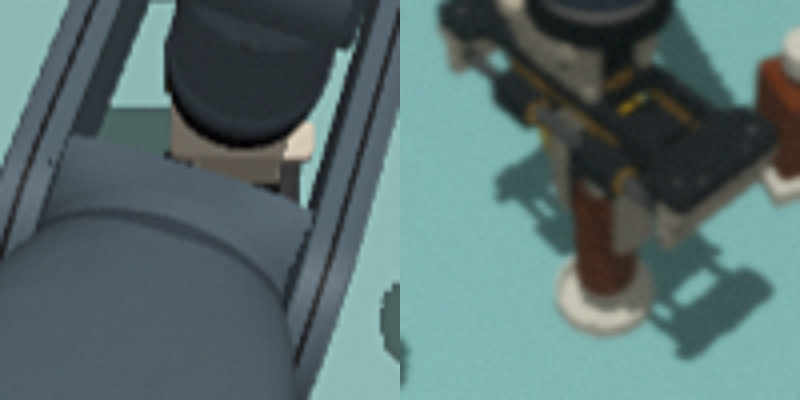

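The slim bottle hangs upright over its tray, foot at columns 576–635 inside the tray's 556–654. I'll lower and release it.

Call:
apply_moves([
  {"dx":0.002,"dy":0,"dz":0.012,"ax":0,"ay":0,"az":0},
  {"dx":0.002,"dy":0,"dz":0.03,"ax":0,"ay":0,"az":0},
  {"dx":0.002,"dy":0,"dz":0.042,"ax":0,"ay":0,"az":0},
  {"dx":0.002,"dy":0,"dz":0.048,"ax":0,"ay":0,"az":0},
  {"dx":0.002,"dy":0,"dz":0.05,"ax":0,"ay":0,"az":0},
])

```text
time_s: 30.95
position: [645.8, -82.5, 15.5]
ee_rot: [[0.005, 1.0, -0.002], [1.0, -0.005, 0.0], [0.0, -0.002, -1.0]]
contact_force: [-5.9, 1.8, 12.3]
width: 35.1
grip_force: 30.0
```

Call:
apply_moves([
  {"dx":0,"dy":0,"dz":0,"ax":0,"ay":0,"az":0},
  {"dx":0,"dy":0,"dz":0,"ax":0,"ay":0,"az":0},
  {"dx":0,"dy":0,"dz":0,"ax":0,"ay":0,"az":0},
])

```text
time_s: 31.25
position: [645.7, -82.5, 15.5]
ee_rot: [[0.005, 1.0, -0.002], [1.0, -0.005, 0.0], [0.0, -0.002, -1.0]]
contact_force: [-4.0, 1.2, 7.8]
width: 35.4
grip_force: 30.0
```

Call:
apply_moves([
  {"dx":0,"dy":0,"dz":0,"ax":0,"ay":0,"az":0},
  {"dx":0,"dy":0,"dz":0,"ax":0,"ay":0,"az":0},
  {"dx":0,"dy":0,"dz":0,"ax":0,"ay":0,"az":0},
  {"dx":0,"dy":0,"dz":0,"ax":0,"ay":0,"az":0},
  {"dx":0,"dy":0,"dz":0,"ax":0,"ay":0,"az":0},
], gripper=1)

```text
time_s: 31.75
position: [646.6, -82.7, 14.6]
ee_rot: [[0.005, 1.0, -0.0], [1.0, -0.005, 0.0], [0.0, -0.0, -1.0]]
contact_force: [-0.4, 0.2, -0.4]
width: 70.7
grip_force: 0.0
```

Call:
apply_moves([
  {"dx":0,"dy":0,"dz":-0.02,"ax":0,"ay":0,"az":0},
  {"dx":0,"dy":0,"dz":-0.08,"ax":0,"ay":0,"az":0},
  {"dx":0,"dy":0,"dz":-0.16,"ax":0,"ay":0,"az":0},
  {"dx":0,"dy":0,"dz":-0.24,"ax":0,"ay":0,"az":0},
  {"dx":0,"dy":0,"dz":-0.27,"ax":0,"ay":0,"az":0},
])

```text
time_s: 32.25
position: [649.1, -83.3, 155.8]
ee_rot: [[0.005, 1.0, 0.008], [1.0, -0.005, -0.002], [-0.002, 0.008, -1.0]]
contact_force: [0.9, 0.1, 0.2]
width: 92.9
grip_force: 0.0
```

```bash
python3 plan.py "[[500,60,165,0,36]]"
```

```text
from [649. -83. 156.] yaw -0 t 32.25 w 92.9 g 0.0
[{"dx":0.019,"dy":-0.02,"dz":-0.001,"ax":0.003,"ay":0.001,"az":-0.0},{"dx":0.071,"dy":-0.075,"dz":-0.005,"ax":0.003,"ay":0.001,"az":-0.0},{"dx":0.143,"dy":-0.15,"dz":-0.011,"ax":0.003,"ay":0.001,"az":-0.001},{"dx":0.214,"dy":-0.225,"dz":-0.016,"ax":0.003,"ay":0.001,"az":-0.001},{"dx":0.266,"dy":-0.279,"dz":-0.02,"ax":0.003,"ay":0.001,"az":-0.002}]
[{"dx":0.019,"dy":-0.02,"dz":-0.001,"ax":0.0,"ay":0.0,"az":-0.0},{"dx":0.019,"dy":-0.02,"dz":-0.001,"ax":0.0,"ay":0.0,"az":-0.0}]
```

Call:
apply_moves([
  {"dx":0.02,"dy":-0.02,"dz":0,"ax":0,"ay":0,"az":0},
  {"dx":0.07,"dy":-0.075,"dz":0,"ax":0,"ay":0,"az":0},
  {"dx":0.14,"dy":-0.15,"dz":0,"ax":0,"ay":0,"az":0},
  {"dx":0.21,"dy":-0.225,"dz":0,"ax":0,"ay":0,"az":0},
  {"dx":0.27,"dy":-0.28,"dz":0,"ax":0,"ay":0,"az":0},
])

```text
time_s: 32.75
position: [505.4, 54.3, 150.5]
ee_rot: [[0.006, 1.0, 0.0], [1.0, -0.006, 0.0], [0.0, 0.0, -1.0]]
contact_force: [0.5, 0.2, 1.3]
width: 92.6
grip_force: 0.0
```

Call:
apply_moves([
  {"dx":0,"dy":-0.08,"dz":0,"ax":0,"ay":0,"az":0},
  {"dx":0,"dy":-0.14,"dz":0,"ax":0,"ay":0,"az":0},
  {"dx":0,"dy":-0.16,"dz":0,"ax":0,"ay":0,"az":0},
  {"dx":0,"dy":-0.16,"dz":0,"ax":0,"ay":0,"az":0},
  {"dx":0,"dy":-0.16,"dz":0,"ax":0,"ay":0,"az":0},
])

```text
time_s: 33.25
position: [429.1, 53.2, 150.6]
ee_rot: [[0.006, 1.0, 0.003], [1.0, -0.006, -0.0], [-0.0, 0.003, -1.0]]
contact_force: [0.3, -0.8, -0.0]
width: 92.8
grip_force: 0.0
```

Run:
```python
from h import *
t=viewer.read_camera("top")[:,:,::-1]; s=viewer.read_camera("scene")[:,:,::-1]
a=t[90:290,60:410]; b=s[80:280,70:420]
cv2.imwrite("pics/f.png",cv2.resize(np.vstack([a,b]),None,fx=1.5,fy=1.5)); cv2.imwrite("pics/ft.png",t)
hsv=cv2.cvtColor(t,cv2.COLOR_BGR2HSV); w=(hsv[...,1]<60)&(hsv[...,2]>165)
tr={"wide":((514,393),82),"slim":((647,-82),100),"square":((650,93.5),98),"flat":((376,-300),98)}
for k,(c,h) in tr.items():
    u,v=proj("top",[*c,h+3])[0]; m=np.zeros(w.shape,np.uint8); cv2.circle(m,(int(u),int(v)),9 if k!="wide" else 18,1,-1)
    q=cv2.connectedComponentsWithStats((w&(m>0)).astype(np.uint8)); i=1+q[2][1:,4].argmax()
    print(k,"area",q[2][i,4],"err mm",(plane("top",q[3][i],h+3)[0,:2]-c).round(1))
```

```text
wide area 412 err mm [ 0.9 -4.4]
slim area 75 err mm [0.1 1.3]
square area 151 err mm [-3.  -1.3]
flat area 130 err mm [1.8 2.1]
```

View pics/f.png

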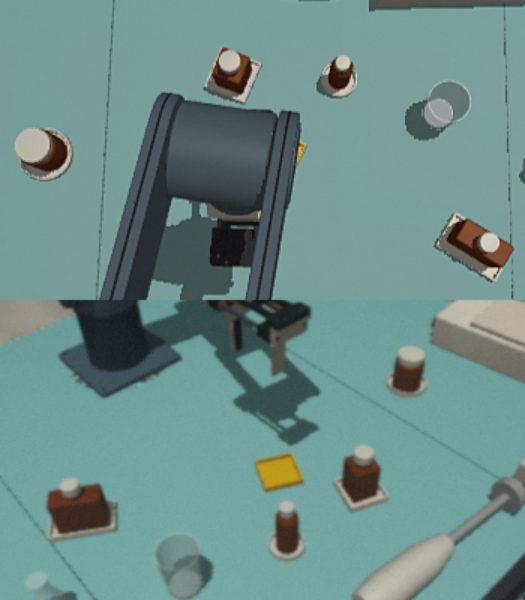

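The final picture shows all four containers upright in their own trays, with cap centres within 5 mm of the tray centres. The arm is clear and the glassware is where it was, so I'm handing in.

```bash
python3 -c "
from workcell import ticket; print(ticket.hand_in())"
```

```text
the job is handed in; nothing more can be done
None
```

I set all four containers upright in their own trays, cap centres within 5 mm of the tray centres in the last picture, and handed the job in at about 33 s; the hand-in gave no verdict.

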